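Torque the sealing plug of a die-cast box with a click wrench

ROBOT

A 7-joint arm with a two-finger parallel gripper is mounted at the origin on the work surface; the furniture and walls round the work are solid. World frame = base frame: x ahead of the robot, y to its left, z up, the work surface at z = 0. Lengths are in m, angles in rad, forces in N, time in s.
With the tool pointing down it reaches from about 0.4 to 0.85 m from the base axis. Payload 10.4 kg.
Tool frame: the origin (TCP) lies where the fingers leave the gripper's body, on its centre line; the fingertips stand 73 mm ahead of it and the grasp point (between the pads) lies 54 mm ahead of it; z points along the fingers, y is the direction in which the jaws open and shut (so a half turn about z gives the same grasp; the last joint's range is limited). The gripper opens to 85 mm and grips with 20 to 120 N. Pads are 22 mm wide; open, the fingers measure 114 mm over their backs; the gripper's body (76 mm by 85 mm) begins 54 mm behind the grasp point. The pads swing forward as they close: fully open they stand 13 mm farther back than shut.
Start: joints at [1.298, 0.332, -0.065, 1.46, 0.022, 1.35, -0.088], TCP at [0.155, -0.606, 0.304] pointing down, gripper open.
Joint ranges: [-2.6, 2.6], [-0.5, 2.12], [-1.47, 1.34], [0.16, 2.42], [-1.27, 4.41], [0.06, 2.06], [-2.6, 2.6]. Speed limits (rad/s): [2.22, 2.22, 2.79, 2.79, 3.14, 3.14, 3.14].

INTERFACE

Orientations are given as a unit quaternion [x, y, z, w].
In Python, from workcell import get_obs, camera, camera_model, hand_in gives the robot as it stands.
- The arm moves only by the shell command python3 -m crank 'ROWS' [FORCE]. ROWS is text: rows parted by semicolons, each of 7 numbers parted by spaces: the shift along the tool's x, y, z in units of 40 mm (1.0 is 40 mm), then the turn, a rotation vector about the tool's x, y, z in units of 8 degrees (1.0 is 8 degrees), then the finger opening in mm, from 0 to 85.4. In form: x y z ax ay az jaw; .... A call has exactly 10 rows; each row shifts and turns the pose as measured when the row begins, along the tool's axes as they then stand; what a row does not reach is not made up. A row lasts 1/10 s, in which the tool goes at most 50 mm and 8.59 degrees, less where a joint would pass 70% of its speed; a pose out of reach is approached as far as the arm can. A call is refused whole if a number of a shift passes 1 or a number of a turn 1, either way. A call with a gripper value outside its range is refused whole. The fingers move at their own pace and stop on an object; FORCE is the grip in N (left out, the last holds). Time passes only in rows, so rows that do not move let the fingers close, or fill a call up. It gives the time, the measured TCP pose, the force and the opening at its end, in the units of the state.
- get_obs(): the state, without advancing time (a new reading comes with each control period).
- camera(name): name is "side" or "top" or "wrist"; returns (picture, depth): 480x640x3 uint8, red, green, blue; 480x640 float32, m along the optical axis (not along the pixel's ray), 0 where there is no reading.
- camera_model(name): a dict with "fx", "fy", "cx", "cy" (pixels), "distortion" ([k1, k2, p1, p2, k3] as OpenCV has them; the pictures are not rectified), "position" and "rotation" of the camera in the world; the wrist camera has in their place "hand_eye" (4x4, takes a point from camera to tool coordinates, whose origin is the TCP and whose axes are the flange's). Camera axes: x right, y up, looking along -z (the intrinsics and any distortion apply to the point x, -y, -z); pixel columns grow to the right and rows downward; lengths in m; the calibration is good to about 2 mm. A picture is of the moment at which its call begins: read the wrist's pose just before it. camera_model takes no time and is no camera call.
- hand_in(): hands the job in, once; it reports no verdict.
The state is a dict: "clock": time; "joint_pos": joint angles; "joint_velocities": joint speeds; "tau": joint torques, N m; "position": TCP position; "ee_rot": TCP orientation; "ft_force": force on the tool from outside, world axes, zero at the start; "torque": the same for the moment, N m; "grip_width": opening from 0.0 (shut) to 1.0 (fully open).
Only numpy, scipy, OpenCV 4.12 (cv2) and the standard library are available. Lean on these libraries where they do the work, as an engineer would, in place of code of your own. Each camera call takes 0.05 s, during which the arm holds its last target.

TASK

The sealing plug in the lid of the die-cast box is only finger-tight. Take the click torque wrench from its rest, set its socket fully down over the plug's square head and tighten the plug clockwise (seen from above) until the wrench clicks over, then stop at once, before the handle comes to the end of its break-over travel. Lift the wrench off without turning the plug back and lay it in its rest again the way it lay. Leave the card terminal, the wash bottle and the roll of tape near by where they are.

Things in the scene. Friction and masses are not known exactly. Their poses are not given: they have to be found in the camera images.
- wrench_grip (a point): Torque wrench, 230 mm long, 0.37 kg: round steel head, thin neck, black flat-sided handle 120 mm long, 16 wide, 22 high. Point to hold it: handle's centreline, half-way up, 55 mm from the handle's rear end. x runs along the handle to the head, z up; socket axis at x +130 mm, socket mouth 28 mm lower. Grip firmly across its width (y).
- clutch_head (a point): Centre of the wrench head's top, on the socket axis, 41 mm above its mouth; head 45 mm across. Rigid up to about 0.9 N m (7 N across the handle at wrench_grip), then the clutch clicks: the handle turns on alone about the socket axis, its torque falling evenly to a fifth, 0.20 rad to a solid stop (past 0.15 counts as pushed to it). Springs back unloaded.
- socket_mouth (a point): Centre of the mouth of the square socket under the wrench head: 23.8 mm across flats, 14.5 mm deep, 41 mm outside. Turns with the socket: x is square to a flat and, unloaded, points as wrench_grip's x does; z up. The angle between the two x axes is the break-over angle.
- plug_head (a point): Black sealing plug in the middle of the lid: flange 41 mm across, on it a square 22 mm across flats, 12 mm high, its top 5 mm bevelled 3 mm in. Point on its axis, on the flange, 60 mm over the belt; the socket's mouth rests here when fully down. x is square to a flat, z up. Stiff from the start (0.55 N m), then stiffer; the turn needed to the click, 0.25 to 0.55 rad, differs and cannot be seen. Stays as left.
- plug_corner (a point): A corner of the plug's square head, 15.6 mm from its axis, half-way up the square; goes round as the plug turns (clockwise from above tightens).
- rest_grip (a point): Where wrench_grip is while the wrench lies in its rest, 48 mm above the underside: a grey plate 235 x 56 mm fixed to the bench with two open-topped saddles, under the neck (90 mm ahead along x) and near the handle's end (60 mm behind); flared cheeks 15 mm high, 1 to 2 mm play each side at the bottom. x points to where the head lies, z up. Between the saddles the handle is free on both sides.
- unit: Grey die-cast box, 92 x 122 mm, lid 52 mm up, fixed on an aluminium plate 170 x 200 x 8 mm on the belt; it does not give way. Origin at the belt below the plug's axis; z up. A boss 50 mm across and 3 mm high surrounds the plug.
- terminal: Bystander: white card terminal, 146 x 75 x 28 mm, lying loose on the belt; origin under its middle.
- bottle: Bystander: white wash bottle with a red cap, 61 mm across, 164 mm high, loose on the bench; origin under its middle.
- tape: Bystander: roll of clear tape, 55 mm across, 16 mm high, loose on the bench; origin under its middle.

How it is judged:
By the outcome, as a careful person would: the job done as asked, in the order asked, and still so for the second after the job is handed in, with the robot touching nothing.
It also fails if it takes over 72 s, if anything falls off the work surface, if the arm or the gripper's body presses on something with over 40 N, if the wrist force passes 120 N, or if a joint passes its speed limit or range.

## Working session

There is one attempt and no reset: what is moved stays moved. The work goes in short steps, Python scripts to look and compute and a shell command to move; the robot and the scene stay as the last step left them, time stands still between calls to the robot, and variables do not carry over. Pictures are saved under pics/ and viewed, and the job is handed in when it is done.

```bash
ls; mkdir -p pics; python3 - <<'E'
from workcell import *
import cv2,json
print(get_obs())
for n in ["side","top","wrist"]:
    p,d=camera(n); cv2.imwrite(f"pics/{n}0.png",p[:,:,::-1]); print(n,camera_model(n))
    import numpy as np; np.save(f"pics/{n}0.npy",d)
E
```

```text
pics
{'clock': 0.0, 'joint_pos': array([ 1.298397  ,  0.33284163, -0.0647307 ,  1.46096104,  0.02160228,
        1.34988392, -0.088493  ]), 'joint_velocities': array([-1.14429921e-04,  3.05153491e-04, -6.14439688e-04, -7.18614716e-04,
        2.61516887e-04, -3.20680728e-05,  1.69309210e-03]), 'tau': array([ 3.92405864e-04, -6.25443149e+01,  4.96571534e-02, -3.91605771e+01,
        1.62316201e-02,  1.00544727e-02,  2.58883381e-05]), 'position': array([ 0.15445311, -0.60532818,  0.3031254 ]), 'ee_rot': array([ 9.92206321e-01,  1.24603886e-01, -1.15806213e-04, -6.89397980e-04]), 'ft_force': array([-0.04503891,  0.17280868, -0.1963734 ]), 'torque': array([ 0.04222606, -0.01697162, -0.01866914]), 'grip_width': 1.0011008722929675}
side {'fx': 564.8674601890192, 'fy': 564.8674601890192, 'cx': 318.36172984570567, 'cy': 234.0308513376514, 'distortion': array([-0.09668826,  0.        ,  0.        ,  0.        ,  0.        ]), 'position': array([ 0.44782288, -1.2046325 ,  0.60489584]), 'rotation': array([ 0.53471986, -0.02051388, -0.02128169,  0.84451225])}
top {'fx': 523.5583353236349, 'fy': 523.5583353236349, 'cx': 321.1760607033296, 'cy': 243.9607634530658, 'distortion': array([0.01670803, 0.        , 0.        , 0.        , 0.        ]), 'position': array([ 0.36455351, -0.05595883,  1.13759886]), 'rotation': array([ 0.04341706, -0.05342927, -0.69871929,  0.71207558])}
wrist {'fx': 384.574944826406, 'fy': 384.574944826406, 'cx': 320.74246669037683, 'cy': 238.40320265907343, 'distortion': array([-0.03643691,  0.        ,  0.        ,  0.        ,  0.        ]), 'hand_eye': array([[-6.42370359e-04,  9.63804529e-01,  2.66609110e-01,
         6.73123319e-02],
       [ 9.99999744e-01,  7.03181385e-04, -1.32625656e-04,
         1.74014978e-04],
       [-3.15299771e-04,  2.66608957e-01, -9.63804734e-01,
        -6.98560519e-02],
       [ 0.00000000e+00,  0.00000000e+00,  0.00000000e+00,
         1.00000000e+00]])}
```

View pics/top0.png

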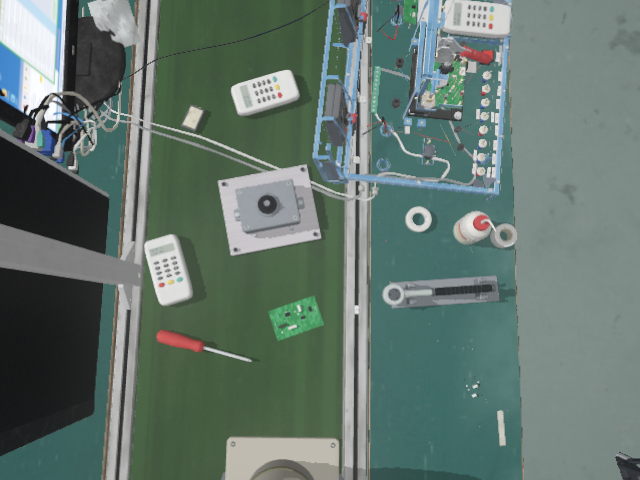

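View pics/side0.png

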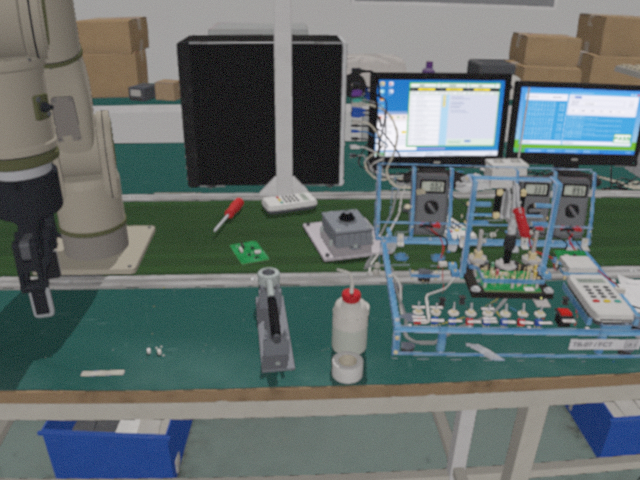

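View pics/wrist0.png

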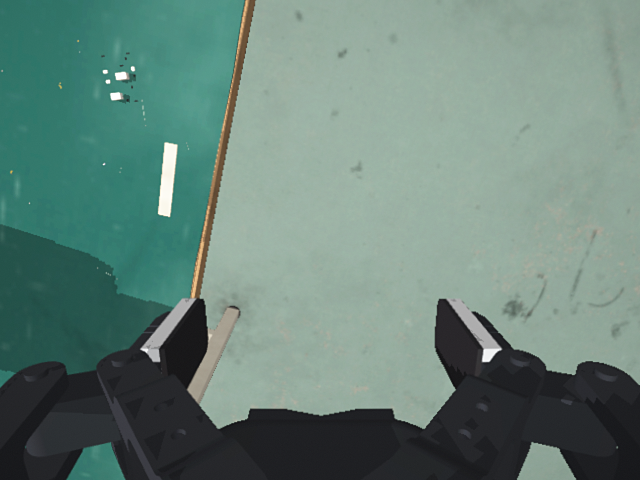

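The top view shows the wrench in its rest, head at (394,293), handle end at about (497,290). The plug is at (267,204) on the box, and the bottle and tape are at (472,228) and (418,219).

```bash
cat > h.py <<'E'
from workcell import *
import cv2, numpy as np
from scipy.spatial.transform import Rotation as R
def pose():
    o=get_obs(); T=np.eye(4); T[:3,:3]=R.from_quat(o['ee_rot']).as_matrix(); T[:3,3]=o['position']; return T
def cam_T(n,T=None):
    m=camera_model(n)
    if n=="wrist": return (pose() if T is None else T)@m['hand_eye']
    C=np.eye(4); C[:3,:3]=R.from_quat(m['rotation']).as_matrix(); C[:3,3]=m['position']; return C
def ray(n,uv,C):
    m=camera_model(n); K=np.array([[m['fx'],0,m['cx']],[0,m['fy'],m['cy']],[0,0,1]])
    p=cv2.undistortPoints(np.array(uv,float).reshape(-1,1,2),K,m['distortion']).reshape(-1,2)
    return np.c_[p[:,0],-p[:,1],-np.ones(len(p))]@C[:3,:3].T
def at_z(n,uv,z,C):
    r=ray(n,uv,C); return C[:3,3]+r*((np.reshape(z,-1)-C[2,3])/r[:,2])[:,None]
def at_d(n,uv,d,C):
    return C[:3,3]+ray(n,uv,C)*np.reshape(d,-1)[:,None]
def proj(n,P,C):
    m=camera_model(n); K=np.array([[m['fx'],0,m['cx']],[0,m['fy'],m['cy']],[0,0,1]])
    q=(np.atleast_2d(P)-C[:3,3])@C[:3,:3]; q=q*[1,-1,-1]
    return cv2.projectPoints(q,np.zeros(3),np.zeros(3),K,m['distortion'])[0].reshape(-1,2)
E
python3 - <<'E'
from h import *
d=np.load('pics/top0.npy'); C=cam_T('top')
for nm,u,v in [('head',394,293),('hndl',460,291),('hndl rear',497,290),('neck',420,292),('plug',267,204),('lid',285,185),('belt',300,280),('bench',420,350),('bottle',480,222),('tape',418,219),('boxcorner',225,175),('tapeedge2',503,236),('rail',357,300),('rail2',350,380)]:
    print(nm,at_d('top',[(u,v)],[d[v,u]],C).round(4), d[v,u])
im=cv2.imread('pics/top0.png')
cv2.imwrite('pics/t_w.png',cv2.resize(im[260:325,375:510],None,fx=5.9,fy=5.9,interpolation=cv2.INTER_CUBIC))
cv2.imwrite('pics/t_p.png',cv2.resize(im[160:260,210:330],None,fx=6,fy=6,interpolation=cv2.INTER_CUBIC))
E
```

```text
head [[ 0.4147 -0.2215  0.059 ]] 1.0773705
hndl [[ 0.4215 -0.3584  0.0562]] 1.0827872
hndl rear [[ 0.4281 -0.4539  0.0025]] 1.138107
neck [[ 0.4181 -0.2764  0.0526]] 1.0848541
plug [[0.5932 0.0441 0.0711]] 1.0863612
lid [[0.6385 0.0089 0.055 ]] 1.1090149
belt [[ 0.4414 -0.0262  0.0041]] 1.1329334
bench [[ 0.2973 -0.2853  0.0035]] 1.1171199
bottle [[ 0.5572 -0.3862  0.1093]] 1.0491728
tape [[ 0.5813 -0.2836  0.0017]] 1.1576558
boxcorner [[0.6715 0.1456 0.003 ]] 1.1632596
tapeedge2 [[ 0.5473 -0.4712  0.0006]] 1.1565259
rail [[ 4.008e-01 -1.503e-01  4.000e-04]] 1.1326163
rail2 [[ 0.2328 -0.1365  0.0054]] 1.1044388
```

View pics/t_w.png

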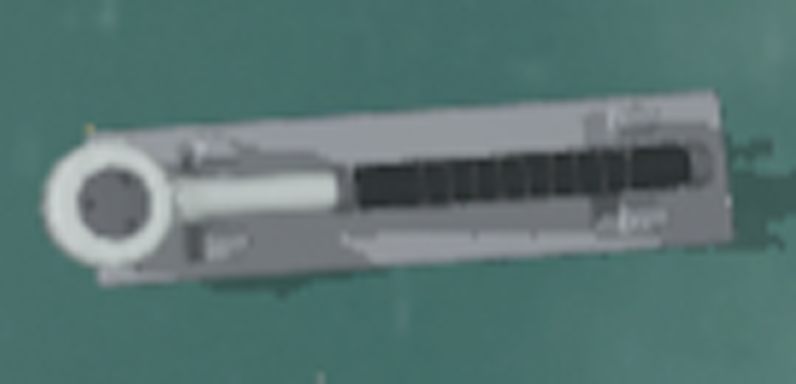

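View pics/t_p.png

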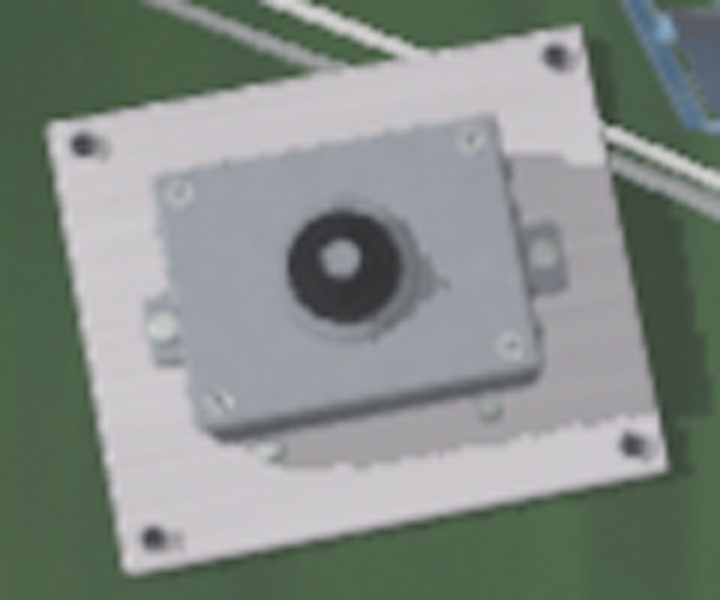

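```bash
cat >> h.py <<'E'
def down(yaw):  # tool z down, tool x at yaw
    c,s=np.cos(yaw),np.sin(yaw); return np.array([[c,s,0],[s,-c,0],[0,0,-1.]])
def plan(tp,yaw,n=10,mt=40,mr=8,T=None):
    "advice: next rows toward target, in tool axes/units"
    T=pose() if T is None else T.copy(); Rt=down(yaw)
    dp=np.array(tp)-T[:3,3]; rv=R.from_matrix(T[:3,:3].T@Rt).as_rotvec()
    k=max(np.abs(dp).max()/.001/mt*1.0,np.linalg.norm(dp)*1000/mt,np.degrees(np.linalg.norm(rv))/mr)
    k=max(1,int(np.ceil(k))); print('dist mm',(dp*1000).round(1),'rot deg',np.degrees(rv).round(2),'rows',k)
    for i in range(min(k,n)):
        s=T[:3,:3].T@dp/k
        print(' '.join('%.2f'%x for x in np.r_[s/.04,np.degrees(rv/k)/8]))
        T[:3,:3]=T[:3,:3]@R.from_rotvec(rv/k).as_matrix(); T[:3,3]+=dp/k
E
python3 - <<'E'
from h import *
plan([.593,.044-.012,.22],np.radians(93),20)
E
```

```text
dist mm [438.6 637.4 -83.3] rot deg [-5.000e-02 -4.000e-02 -7.869e+01] rows 20
0.73 -0.64 0.10 -0.00 -0.00 -0.49
0.77 -0.58 0.10 -0.00 -0.00 -0.49
0.81 -0.53 0.10 -0.00 -0.00 -0.49
0.84 -0.47 0.10 -0.00 -0.00 -0.49
0.87 -0.42 0.10 -0.00 -0.00 -0.49
0.90 -0.35 0.10 -0.00 -0.00 -0.49
0.92 -0.29 0.10 -0.00 -0.00 -0.49
0.94 -0.23 0.10 -0.00 -0.00 -0.49
0.95 -0.16 0.10 -0.00 -0.00 -0.49
0.96 -0.10 0.10 -0.00 -0.00 -0.49
0.97 -0.03 0.10 -0.00 -0.00 -0.49
0.97 0.04 0.10 -0.00 -0.00 -0.49
0.96 0.10 0.10 -0.00 -0.00 -0.49
0.95 0.17 0.10 -0.00 -0.00 -0.49
0.94 0.23 0.10 -0.00 -0.00 -0.49
0.92 0.30 0.10 -0.00 -0.00 -0.49
0.90 0.36 0.10 -0.00 -0.00 -0.49
0.87 0.42 0.10 -0.00 -0.00 -0.49
0.84 0.48 0.10 -0.00 -0.00 -0.49
0.81 0.54 0.10 -0.00 -0.00 -0.49
```

```bash
python3 -m crank '0.73 -0.64 0 0 0 -0.49 85; 0.77 -0.58 0 0 0 -0.49 85; 0.81 -0.53 0 0 0 -0.49 85; 0.84 -0.47 0 0 0 -0.49 85; 0.87 -0.42 0 0 0 -0.49 85; 0.9 -0.35 0 0 0 -0.49 85; 0.92 -0.29 0 0 0 -0.49 85; 0.94 -0.23 0.1 0 0 -0.49 85; 0.95 -0.16 0.1 0 0 -0.49 85; 0.96 -0.1 0.1 0 0 -0.49 85'; python3 -c "
from h import *
plan([.593,.044-.012,.22],np.radians(93))"
```

```text
clock: 1.15
position: [0.3738, -0.2768, 0.2881]
ee_rot: [0.889, 0.457, -0.002, -0.002]
ft_force: [0.1, 0.1, -0.0]
grip_width: 0.996
dist mm [219.2 308.8 -68.1] rot deg [-2.700e-01 -2.000e-02 -3.856e+01] rows 10
0.95 -0.00 0.17 -0.00 -0.00 -0.48
0.95 0.06 0.17 -0.00 -0.00 -0.48
0.94 0.12 0.17 -0.00 -0.00 -0.48
0.93 0.19 0.17 -0.00 -0.00 -0.48
0.91 0.25 0.17 -0.00 -0.00 -0.48
0.89 0.31 0.17 -0.00 -0.00 -0.48
0.87 0.37 0.17 -0.00 -0.00 -0.48
0.85 0.43 0.17 -0.00 -0.00 -0.48
0.81 0.48 0.17 -0.00 -0.00 -0.48
0.78 0.54 0.17 -0.00 -0.00 -0.48
```

```bash
python3 -m crank '0.95 0 0.17 0 0 -0.48 85; 0.95 0.06 0.17 0 0 -0.48 85; 0.94 0.12 0.17 0 0 -0.48 85; 0.93 0.19 0.17 0 0 -0.48 85; 0.91 0.25 0.17 0 0 -0.48 85; 0.89 0.31 0.17 0 0 -0.48 85; 0.87 0.37 0.17 0 0 -0.48 85; 0.85 0.43 0.17 0 0 -0.48 85; 0.81 0.48 0.17 0 0 -0.48 85; 0.78 0.54 0.17 0 0 -0.48 85'; python3 -c "
from h import *
T=pose();p,d=camera('wrist');T2=pose();np.savez('pics/plug1.npz',T=T,d=d,p=p);print(T,abs(T-T2).max())
cv2.imwrite('pics/plug1.png',p[:,:,::-1])
cv2.imwrite('pics/plug1c.png',cv2.resize(p[170:290,250:410,::-1],None,fx=5,fy=5,interpolation=cv2.INTER_CUBIC))"
```

```text
clock: 2.15
position: [0.5959, 0.0477, 0.2166]
ee_rot: [0.68, 0.733, -0.002, -0.001]
ft_force: [0.7, -0.5, -0.2]
grip_width: 1.0
[[-7.50929036e-02  9.97170721e-01 -3.40712524e-03  5.95890289e-01]
 [ 9.97176171e-01  7.50894895e-02 -1.11933016e-03  4.77306032e-02]
 [-8.60323970e-04 -3.48155786e-03 -9.99993569e-01  2.16617327e-01]
 [ 0.00000000e+00  0.00000000e+00  0.00000000e+00  1.00000000e+00]] 0.010312211268758364
```

View pics/plug1.png

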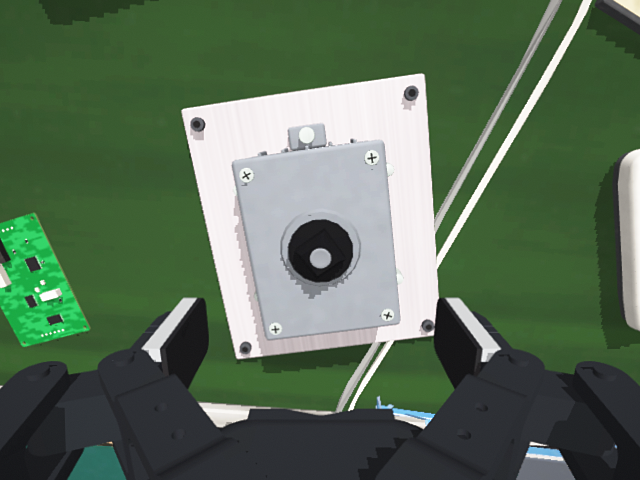

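View pics/plug1c.png

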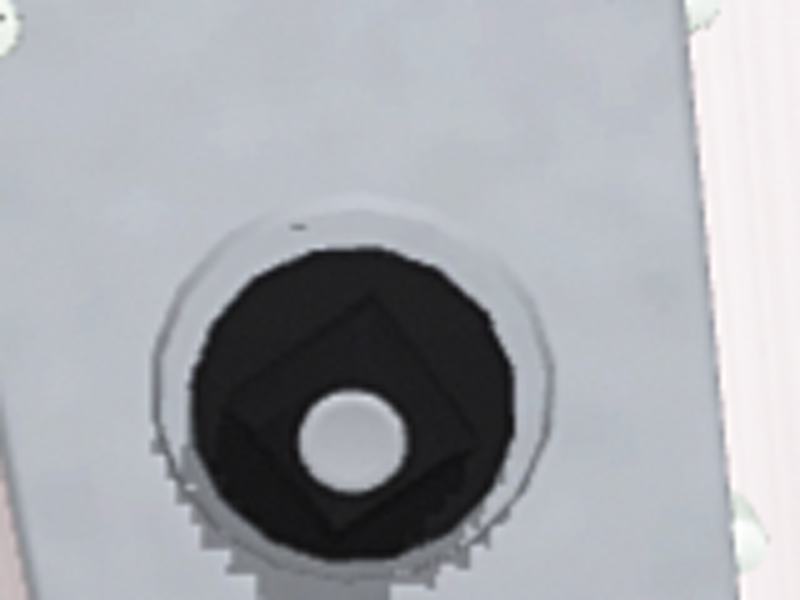

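The square plug head shows diamond-wise, near (321,252). The arm was still settling by about 10 mm during that shot, so I'll retake it at rest with higher contrast.

```bash
python3 -c "
from h import *
T=pose();p,d=camera('wrist');T2=pose();np.savez('pics/plug2.npz',T=T,d=d,p=p);print(T.round(4),abs(T-T2).max(), get_obs()['joint_pos'])
c=p[200:300,250:390,::-1].astype(float); c=np.clip(c*4,0,255).astype(np.uint8)
cv2.imwrite('pics/plug2c.png',cv2.resize(c,None,fx=5.7,fy=5.7,interpolation=cv2.INTER_CUBIC))"
```

```text
[[-0.0854  0.9963 -0.0037  0.5969]
 [ 0.9963  0.0854  0.0032  0.0542]
 [ 0.0035 -0.0034 -1.      0.2153]
 [ 0.      0.      0.      1.    ]] 0.0037478659029291095 [ 0.41130911  0.43486457 -0.72725467  1.61173969  0.29914327  1.21496863
 -0.29418148]
```

View pics/plug2c.png

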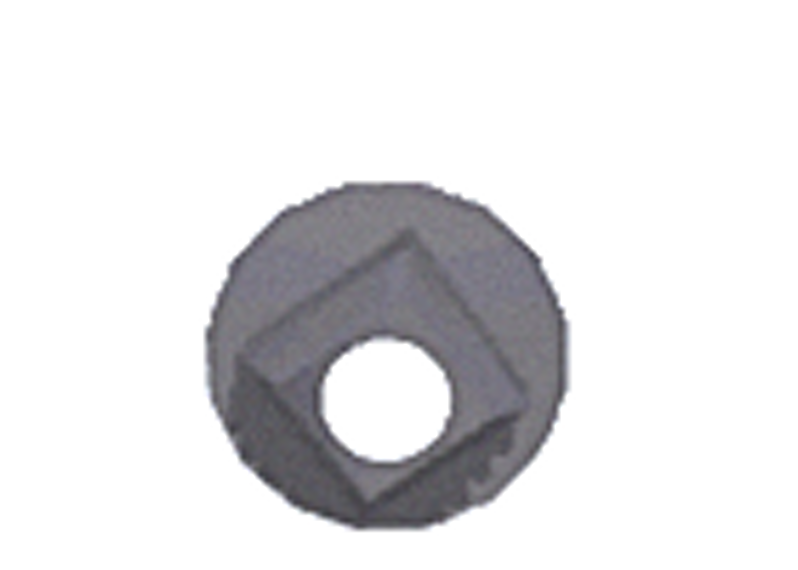

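```bash
cat > ov.py <<'E'
from h import *
import sys
z=np.load('pics/plug2.npz'); p=z['p']; T=pose() if len(sys.argv)<2 else z['T']
print(pose().round(4))
C=cam_T('wrist',T)
print('cam',C[:3,3].round(4))
c0=at_z('wrist',[(318.0,262.2)],.0595,C)[0]; print('centre',c0)
pts=np.array([(408,230),(524,403),(368,503),(238,350)])/5.7+[250,200]
q=at_z('wrist',pts,.067,C); print(q.round(4)); print('mean',q.mean(0))
a=np.degrees(np.arctan2(*(q-q.mean(0)).T[[1,0]])); print(a, (a-45)%90, np.linalg.norm(q-q.mean(0),axis=1))
E
python3 ov.py; echo; python3 ov.py x
```

```text
[[-0.0816  0.9967 -0.0048  0.5957]
 [ 0.9967  0.0817  0.0028  0.0523]
 [ 0.0032 -0.0045 -1.      0.2157]
 [ 0.      0.      0.      1.    ]]
cam [0.5902 0.1192 0.2858]
centre [0.5939684 0.0419481 0.0595   ]
[[0.5949 0.0583 0.067 ]
 [0.6087 0.0403 0.067 ]
 [0.5931 0.0276 0.067 ]
 [0.5781 0.0437 0.067 ]]
mean [0.59368419 0.04245943 0.067     ]
[ 85.68977347  -8.20346945 -92.33085445 175.39515527] [40.68977347 36.79653055 42.66914555 40.39515527] [0.01584092 0.0151447  0.01490187 0.01562466]

[[-0.0816  0.9967 -0.0048  0.5957]
 [ 0.9967  0.0817  0.0028  0.0523]
 [ 0.0032 -0.0045 -1.      0.2157]
 [ 0.      0.      0.      1.    ]]
cam [0.5911 0.1212 0.2854]
centre [0.59537488 0.0441062  0.0595    ]
[[0.5962 0.0604 0.067 ]
 [0.6101 0.0425 0.067 ]
 [0.5945 0.0298 0.067 ]
 [0.5795 0.0458 0.067 ]]
mean [0.5950815  0.04461761 0.067     ]
[ 85.90601945  -8.00921548 -92.11841655 175.59028353] [40.90601945 36.99078452 42.88158345 40.59028353] [0.01581115 0.01511976 0.01487356 0.01559745]
```

```bash
python3 -c "
from h import *
T=pose();p,d=camera('wrist');T2=pose();np.savez('pics/plug3.npz',T=T,d=d,p=p);print(T.round(4),abs(T-T2).max())
c=p[200:300,250:390,::-1].astype(float); c=np.clip(c*4,0,255).astype(np.uint8)
cv2.imwrite('pics/plug3c.png',cv2.resize(c,None,fx=5.7,fy=5.7,interpolation=cv2.INTER_CUBIC))
plan([.424,-.345,.215],np.radians(93),20)"
```

```text
[[-0.0816  0.9967 -0.0048  0.5957]
 [ 0.9967  0.0817  0.0028  0.0523]
 [ 0.0032 -0.0045 -1.      0.2157]
 [ 0.      0.      0.      1.    ]] 0.004195364740210525
dist mm [-171.2 -394.6   -1. ] rot deg [-0.28 -0.08  1.44] rows 11
-0.86 -0.46 0.00 -0.00 -0.00 0.02
-0.86 -0.46 0.00 -0.00 -0.00 0.02
-0.87 -0.45 0.00 -0.00 -0.00 0.02
-0.87 -0.45 0.00 -0.00 -0.00 0.02
-0.87 -0.45 0.00 -0.00 -0.00 0.02
-0.87 -0.45 0.00 -0.00 -0.00 0.02
-0.87 -0.45 0.00 -0.00 -0.00 0.02
-0.87 -0.44 0.00 -0.00 -0.00 0.02
-0.87 -0.44 0.00 -0.00 -0.00 0.02
-0.87 -0.44 0.00 -0.00 -0.00 0.02
-0.87 -0.44 0.00 -0.00 -0.00 0.02
```

View pics/plug3c.png

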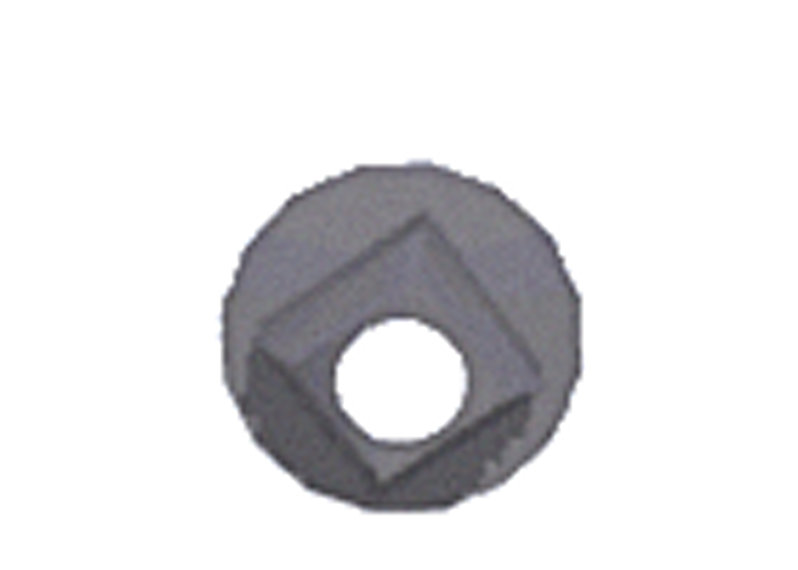

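```bash
python3 -c "
from h import *
z=np.load('pics/plug3.npz');C=cam_T('wrist',z['T'])
pts=np.array([(424,212),(540,387),(381,488),(253,340)])/5.7+[250,200]
q=at_z('wrist',pts,.067,C);print(q.mean(0))
a=np.degrees(np.arctan2(*(q-q.mean(0)).T[[1,0]])); print((a-45)%90, np.linalg.norm(q-q.mean(0),axis=1))
print(at_z('wrist',[np.array([(401.5,336.5)])/5.7+[250,200]][0],.0595,C))
"
python3 -m crank '-0.86 -0.46 0 0 0 0 85; -0.87 -0.46 0 0 0 0 85; -0.87 -0.45 0 0 0 0 85; -0.87 -0.45 0 0 0 0 85; -0.87 -0.45 0 0 0 0 85; -0.87 -0.45 0 0 0 0 85; -0.87 -0.45 0 0 0 0 85; -0.87 -0.44 0 0 0 0 85; -0.87 -0.44 0 0 0 0 85; -0.6 -0.3 0 0 0 0 85'
python3 -c "
from h import *
plan([.424,-.345,.215],np.radians(93),20)"
```

```text
[0.59512634 0.0442258  0.067     ]
[40.59295264 37.43350372 41.94102522 42.32322052] [0.01613896 0.01519423 0.01483681 0.01552727]
[[0.59531058 0.04413363 0.0595    ]]
clock: 3.3
position: [0.4341, -0.3165, 0.2174]
ee_rot: [0.683, 0.73, -0.003, -0.001]
ft_force: [-0.2, -1.7, -0.0]
grip_width: 0.995
dist mm [-10.1 -28.5  -2.4] rot deg [-0.38  0.14  0.76] rows 1
-0.69 -0.30 0.06 -0.05 0.02 0.10
```

```bash

python3 -m crank '-0.3 -0.1 0 0 0 0 85; 0 0 0 0 0 0 85; 0 0 0 0 0 0 85; 0 0 0 0 0 0 85; 0 0 0 0 0 0 85; 0 0 0 0 0 0 85; 0 0 0 0 0 0 85; 0 0 0 0 0 0 85; 0 0 0 0 0 0 85; 0 0 0 0 0 0 85'
python3 -c "
from h import *
T=pose();p,d=camera('wrist');T2=pose();np.savez('pics/wr1.npz',T=T,d=d,p=p);print(T.round(4),abs(T-T2).max(),get_obs()['joint_pos'].round(3))
cv2.imwrite('pics/wr1.png',p[:,:,::-1])"
```

```text
clock: 4.3
position: [0.4303, -0.3278, 0.2179]
ee_rot: [0.684, 0.729, -0.003, -0.001]
ft_force: [0.6, -0.9, 0.4]
grip_width: 0.996
[[-0.0639  0.9979 -0.0067  0.4303]
 [ 0.998   0.0639 -0.003  -0.3278]
 [-0.0026 -0.0069 -1.      0.2179]
 [ 0.      0.      0.      1.    ]] 8.257648148878027e-05 [ 1.05   0.266 -0.557  1.767  0.159  1.157  0.508]
```

View pics/wr1.png

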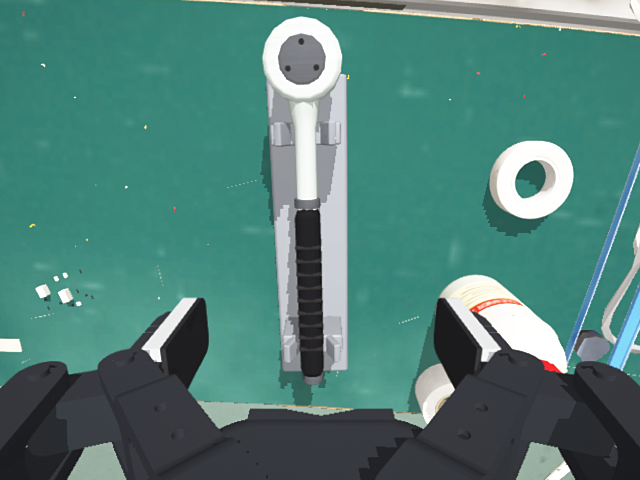

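```bash
python3 -c "
from h import *
z=np.load('pics/wr1.npz');C=cam_T('wrist',z['T']);p=z['p'];d=z['d']
cv2.imwrite('pics/wr1a.png',cv2.resize(p[5:115,240:370,::-1],None,fx=5,fy=5,interpolation=cv2.INTER_CUBIC))
c=np.clip(p[195:390,260:360,::-1].astype(float)*2,0,255).astype(np.uint8)
cv2.imwrite('pics/wr1b.png',cv2.resize(c,None,fx=3,fy=3,interpolation=cv2.INTER_CUBIC))
for u,v in [(302,60),(308,215),(310,300),(311,340),(311,370),(285,200),(335,260),(200,200)]:
  print(u,v,at_d('wrist',[(u,v)],[d[v,u]],C).round(4))
g=p.max(axis=2)
for v in (215,240,265,290,315,340,365):
  row=g[v,290:335]; w=np.where(row<60)[0]+290; print(v,w.min(),w.max())
"
```

```text
302 60 [[ 0.4121 -0.2234  0.0599]]
308 215 [[ 0.4201 -0.3107  0.0568]]
310 300 [[ 0.4245 -0.3664  0.0585]]
311 340 [[ 0.4268 -0.3959  0.0578]]
311 370 [[ 0.4281 -0.419   0.0582]]
285 200 [[ 0.401  -0.3119  0.0038]]
335 260 [[ 0.4416 -0.3562  0.0048]]
200 200 [[ 0.3367 -0.3162  0.0021]]
215 296 319
240 296 320
265 297 320
290 298 321
315 299 322
340 300 322
365 301 322
```

View pics/wr1a.png

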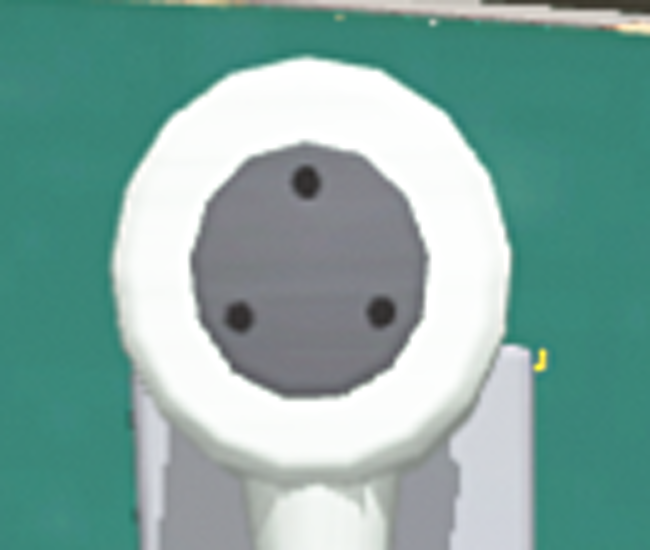

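View pics/wr1b.png

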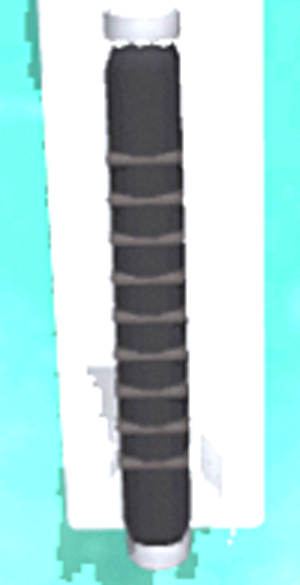

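```bash
python3 -c "
from h import *
z=np.load('pics/wr1.npz');C=cam_T('wrist',z['T'])
h=at_z('wrist',[(302,59)],.061,C)[0]
q=at_z('wrist',[(307.5,215),(308,240),(308.5,265),(309.5,290),(310.5,315),(311,340),(311.5,365)],.055,C)
print(h,q.round(4))
A=np.vstack([h,q]);m=A.mean(0);d=np.linalg.svd((A-m)[:,:2])[2][0];d*=np.sign(d[1]);yaw=np.arctan2(d[1],d[0]);print(np.degrees(yaw))
n=np.array([-d[1],d[0]]);print('resid mm',((A-m)[:,:2]@n*1000).round(2))
g=h[:2]-.13*d; print('grip by head',g)
print('rear',at_z('wrist',[(312.7,383.7)],.05,C), g-.055*d)
print(at_z('wrist',[(269,90),(342,80),(282,370),(347,370)],.004,C).round(4))
plan([g[0],g[1],.105],yaw)
np.save('pics/grip.npy',[g[0],g[1],yaw])
"
```

```text
[ 0.41217348 -0.22311894  0.061     ] [[ 0.4198 -0.3111  0.055 ]
 [ 0.4209 -0.3271  0.055 ]
 [ 0.4222 -0.3437  0.055 ]
 [ 0.4238 -0.3609  0.055 ]
 [ 0.4254 -0.3789  0.055 ]
 [ 0.4268 -0.3976  0.055 ]
 [ 0.4282 -0.4172  0.055 ]]
94.75771408931959
resid mm [ 0.09 -0.17 -0.02  0.14 -0.02 -0.18 -0.01  0.17]
grip by head [ 0.42295599 -0.35267101]
rear [[ 0.43002936 -0.4360424   0.05      ]] [ 0.42751782 -0.4074815 ]
[[ 0.3868 -0.2352  0.004 ]
 [ 0.4369 -0.2255  0.004 ]
 [ 0.4039 -0.4582  0.004 ]
 [ 0.4591 -0.4544  0.004 ]]
dist mm [  -7.3  -24.8 -112.9] rot deg [-0.4   0.14 -1.1 ] rows 3
-0.20 -0.07 0.94 -0.02 0.01 -0.05
-0.20 -0.07 0.94 -0.02 0.01 -0.05
-0.20 -0.07 0.94 -0.02 0.01 -0.05
```

```bash

python3 -m crank '-0.25 -0.08 0.5 -0.05 0 -0.05 85; -0.25 -0.08 0.5 0 0 -0.05 85; -0.1 -0.05 0.3 0 0 -0.04 85; 0 0 0 0 0 0 85; 0 0 0 0 0 0 85; 0 0 0 0 0 0 60; 0 0 0 0 0 0 60; 0 0 0 0 0 0 60; 0 0 0 0 0 0 60; 0 0 0 0 0 0 60'
python3 -c "
from h import *
g=np.load('pics/grip.npy');plan([g[0],g[1],.101],g[2])"
```

```text
clock: 5.35
position: [0.4256, -0.3526, 0.1683]
ee_rot: [0.676, 0.737, -0.0, 0.004]
ft_force: [-0.2, -0.4, -0.2]
grip_width: 0.699
dist mm [ -2.6  -0.1 -67.3] rot deg [0.25 0.35 0.15] rows 2
0.01 -0.04 0.84 0.02 0.02 0.01
0.00 -0.03 0.84 0.02 0.02 0.01
```

```bash

python3 -m crank '0.01 -0.04 0.4 0.03 0.04 0.02 60; 0 -0.03 0.4 0 0 0 60; 0 0 0.4 0 0 0 60; 0 0 0.25 0 0 0 60; 0 0 0.1 0 0 0 60; 0 0 0 0 0 0 60; 0 0 0 0 0 0 60; 0 0 0 0 0 0 60; 0 0 0 0 0 0 60; 0 0 0 0 0 0 60'
python3 -c "
from h import *
g=np.load('pics/grip.npy');plan([g[0],g[1],.101],g[2])"
```

```text
clock: 6.35
position: [0.4227, -0.3527, 0.1023]
ee_rot: [0.678, 0.735, -0.0, 0.0]
ft_force: [0.3, -1.2, -0.2]
grip_width: 0.707
dist mm [ 0.3 -0.  -1.3] rot deg [ 0.01  0.03 -0.06] rows 1
-0.00 0.01 0.03 0.00 0.00 -0.01
```

Aligned to about 1 mm. Next I close the fingers.

```bash

python3 -m crank '0 0 0.03 0 0 0 40; 0 0 0 0 0 0 25; 0 0 0 0 0 0 10; 0 0 0 0 0 0 5; 0 0 0 0 0 0 5; 0 0 0 0 0 0 5; 0 0 0 0 0 0 5; 0 0 0 0 0 0 5; 0 0 0 0 0 0 5; 0 0 0 0 0 0 5' 100
python3 -c "
from h import *
g=np.load('pics/grip.npy');plan([g[0],g[1],.101],g[2]);T=pose();p,d=camera('wrist');np.savez('pics/gr.npz',T=T,d=d,p=p);print(T.round(4),get_obs()['torque'])
cv2.imwrite('pics/gr.png',p[:,:,::-1])"
```

```text
clock: 7.35
position: [0.4231, -0.3529, 0.102]
ee_rot: [0.678, 0.736, -0.0, 0.001]
ft_force: [-0.1, -0.5, 2.1]
grip_width: 0.169
dist mm [-0.1  0.3 -1. ] rot deg [ 0.06  0.1  -0.06] rows 1
0.01 -0.00 0.02 0.01 0.01 -0.01
[[-0.0819  0.9966  0.0012  0.4231]
 [ 0.9966  0.0819 -0.0016 -0.3529]
 [-0.0017  0.0011 -1.      0.102 ]
 [ 0.      0.      0.      1.    ]] [ 0.05604023  0.02274614 -0.00739135]
```

View pics/gr.png

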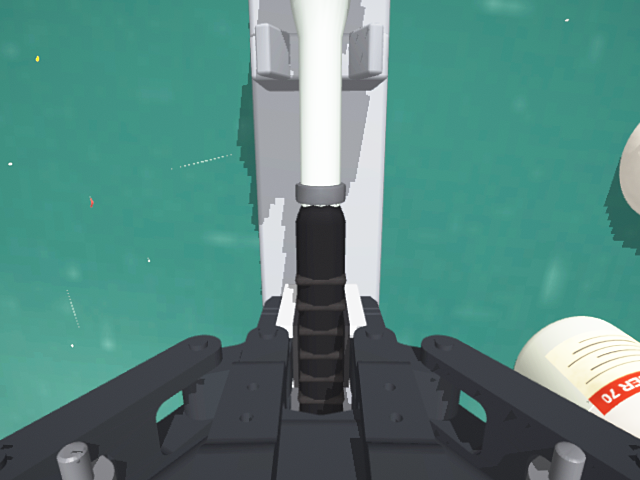

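Gripped at 14 mm opening, with the neck centred at column 321. Lifting now.

```bash

python3 -m crank '0 0 -0.15 0 0 0 5; 0 0 -0.25 0 0 0 5; 0 0 -0.4 0 0 0 5; 0 0 -0.5 0 0 0 5; 0 0 -0.5 0 0 0 5; 0 0 -0.4 0 0 0 5; 0 0 -0.15 0 0 0 5; 0 0 0 0 0 0 5; 0 0 0 0 0 0 5; 0 0 0 0 0 0 5' 120
python3 -c "
from h import *
y=np.radians(40.4)
plan([.5952-.1303*np.cos(y),.0442-.1303*np.sin(y),.19],y,12,mt=30,mr=5.5)
T=pose();p,d=camera('wrist');np.savez('pics/gr2.npz',T=T,d=d,p=p)
print(get_obs()['ft_force'],get_obs()['torque'])
cv2.imwrite('pics/gr2.png',p[:,:,::-1])"
```

```text
clock: 8.4
position: [0.4206, -0.3512, 0.1993]
ee_rot: [0.677, 0.736, -0.0, -0.002]
ft_force: [-0.3, -0.3, -3.2]
grip_width: 0.168
dist mm [ 75.3 310.9  -9.3] rot deg [-0.27 -0.06 54.34] rows 11
0.69 0.23 0.02 -0.00 -0.00 0.62
0.71 0.17 0.02 -0.00 -0.00 0.62
0.72 0.11 0.02 -0.00 -0.00 0.62
0.73 0.04 0.02 -0.00 -0.00 0.62
0.73 -0.02 0.02 -0.00 -0.00 0.62
0.72 -0.08 0.02 -0.00 -0.00 0.62
0.71 -0.14 0.02 -0.00 -0.00 0.62
0.70 -0.20 0.02 -0.00 -0.00 0.62
0.68 -0.26 0.02 -0.00 -0.00 0.62
0.65 -0.32 0.02 -0.00 -0.00 0.62
0.62 -0.37 0.02 -0.00 -0.00 0.62
[ 0.23732596  0.06285363 -3.50761658] [-0.0777322  -0.01193071 -0.0362082 ]
```

View pics/gr2.png

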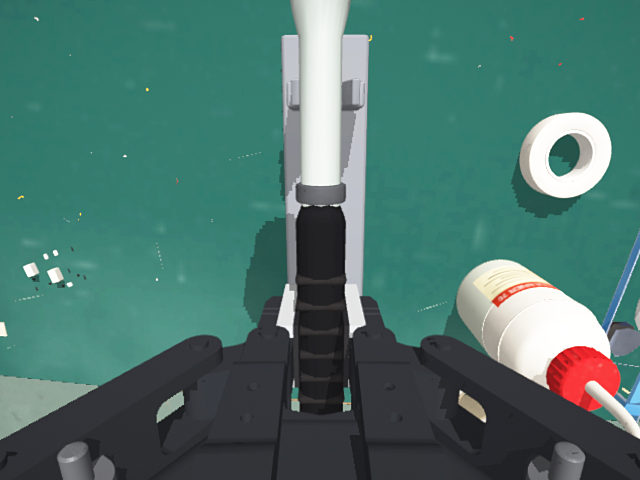

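The wrench is lifted and hasn't slipped (collar still at (321,193)). Next I swing it over to the plug.

```bash

python3 -m crank '0.5 0.2 0 0 0 0.5 5; 0.71 0.17 0 0 0 0.62 5; 0.72 0.11 0 0 0 0.62 5; 0.73 0.04 0 0 0 0.62 5; 0.73 -0.02 0 0 0 0.62 5; 0.72 -0.08 0 0 0 0.62 5; 0.71 -0.14 0 0 0 0.62 5; 0.7 -0.2 0 0 0 0.62 5; 0.68 -0.26 0 0 0 0.62 5; 0.5 -0.25 0 0 0 0.5 5'
python3 -c "
from h import *
y=np.radians(40.4)
plan([.5952-.1303*np.cos(y),.0442-.1303*np.sin(y),.185],y,12,mt=30,mr=5.5)
print(get_obs()['joint_pos'])"
```

```text
clock: 9.45
position: [0.4851, -0.0753, 0.193]
ee_rot: [0.925, 0.381, -0.005, -0.006]
ft_force: [0.0, -0.9, -4.0]
grip_width: 0.164
dist mm [10.9 35.  -8. ] rot deg [-0.87  0.29  4.36] rows 2
0.41 -0.21 0.10 -0.05 0.02 0.27
0.40 -0.23 0.10 -0.05 0.02 0.27
[ 0.65459867  0.20113724 -0.64175097  1.90467145  0.12666411  1.09258422
 -0.82718088]
```

```bash

python3 -m crank '0.3 -0.15 0.05 -0.06 0.02 0.2 5; 0.25 -0.15 0.05 -0.05 0.02 0.2 5; 0.05 -0.05 0 0 0 0 5; 0 0 0 0 0 0 5; 0 0 0 0 0 0 5; 0 0 0 0 0 0 5; 0 0 0 0 0 0 5; 0 0 0 0 0 0 5; 0 0 0 0 0 0 5; 0 0 0 0 0 0 5'
python3 -c "
from h import *
y=np.radians(40.4)
plan([.5952-.1303*np.cos(y),.0442-.1303*np.sin(y),.168],y,12,mt=30,mr=5.5)
T=pose();p,d=camera('wrist');np.savez('pics/ap.npz',T=T,d=d,p=p)
cv2.imwrite('pics/ap.png',p[:,:,::-1])
p,d=camera('side');cv2.imwrite('pics/ap_s.png',cv2.resize(p[150:300,200:400,::-1],None,fx=4,fy=4,interpolation=cv2.INTER_CUBIC))
p,d=camera('top');cv2.imwrite('pics/ap_t.png',cv2.resize(p[150:290,210:370,::-1],None,fx=5,fy=4.2,interpolation=cv2.INTER_CUBIC))"
```

```text
clock: 10.45
position: [0.4916, -0.0464, 0.1867]
ee_rot: [0.935, 0.355, -0.002, -0.002]
ft_force: [0.4, 0.1, -5.3]
grip_width: 0.166
dist mm [  4.4   6.2 -18.7] rot deg [-0.24  0.1   1.17] rows 1
0.19 -0.04 0.47 -0.03 0.01 0.15
```

View pics/ap.png

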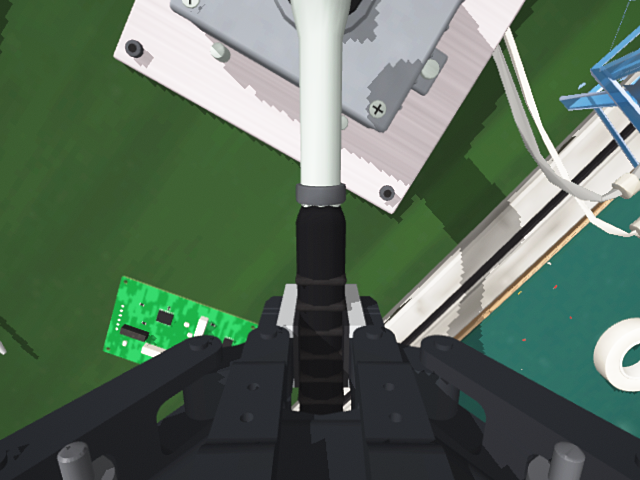

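View pics/ap_s.png

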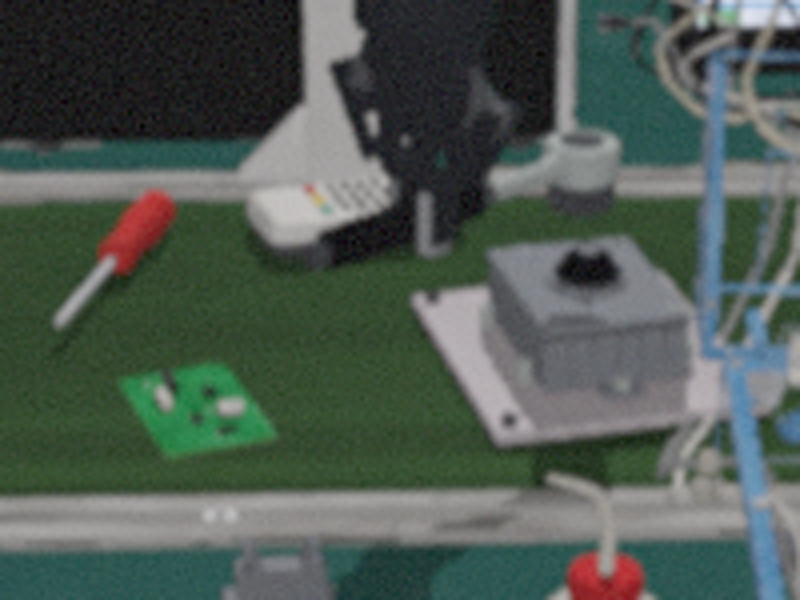

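View pics/ap_t.png

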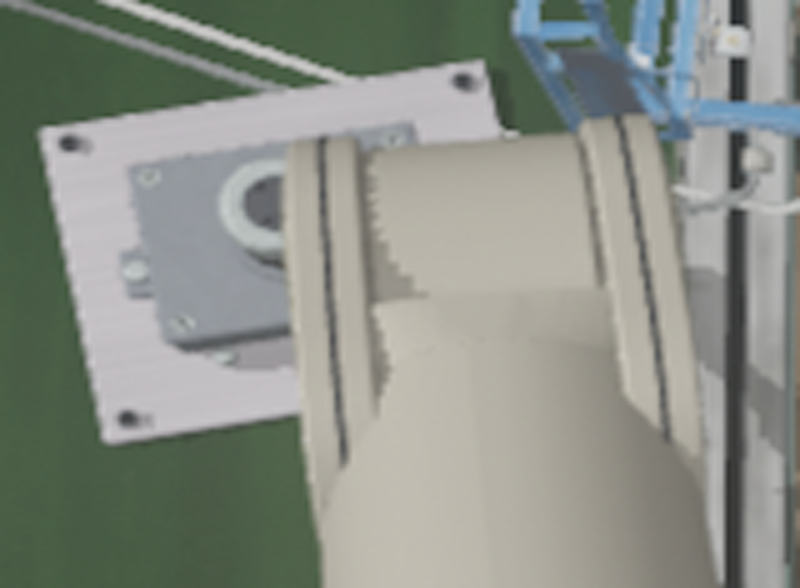

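```bash

python3 -m crank '0.1 -0.02 0.2 -0.03 0.01 0.08 5; 0.08 -0.02 0.1 0 0 0.07 5; 0 0 0 0 0 0 5; 0 0 0 0 0 0 5; 0 0 0 0 0 0 5; 0 0 0 0 0 0 5; 0 0 0 0 0 0 5; 0 0 0 0 0 0 5; 0 0 0 0 0 0 5; 0 0 0 0 0 0 5'
python3 -c "
from h import *
y=np.radians(40.4)
plan([.5952-.1303*np.cos(y),.0442-.1303*np.sin(y),.16],y,12,mt=30,mr=5.5)
print(get_obs()['ft_force'],get_obs()['torque'])"
```

```text
clock: 11.6
position: [0.4963, -0.0395, 0.1735]
ee_rot: [0.939, 0.345, -0.0, 0.0]
ft_force: [1.2, 0.4, -3.8]
grip_width: 0.166
dist mm [ -0.3  -0.7 -13.5] rot deg [ 0.02  0.01 -0.1 ] rows 1
-0.02 0.01 0.34 0.00 0.00 -0.01
[ 1.20765215  0.39565607 -3.76357147] [-0.03174839  0.05917681  0.03416117]
```

Aligned within 0.8 mm and 0.1°. Now I go down gently in small rows.

```bash

python3 -m crank '-0.02 0.01 0.1 0 0 0 5; 0 0 0.1 0 0 0 5; 0 0 0.1 0 0 0 5; 0 0 0.1 0 0 0 5; 0 0 0.08 0 0 0 5; 0 0 0.05 0 0 0 5; 0 0 0 0 0 0 5; 0 0 0 0 0 0 5; 0 0 0 0 0 0 5; 0 0 0 0 0 0 5'
python3 -c "
from h import *
y=np.radians(40.4)
plan([.5952-.1303*np.cos(y),.0442-.1303*np.sin(y),.142],y,12,mt=30,mr=5.5)
print(get_obs()['ft_force'],get_obs()['torque'])"
```

```text
clock: 12.6
position: [0.4958, -0.0405, 0.1502]
ee_rot: [0.939, 0.344, -0.0, -0.0]
ft_force: [-0.7, -0.4, -3.0]
grip_width: 0.164
dist mm [ 0.2  0.2 -8.2] rot deg [-0.01  0.03 -0.1 ] rows 1
0.01 -0.00 0.20 -0.00 0.00 -0.01
[-0.66963172 -0.428043   -2.96626975] [-0.01855553  0.06024491 -0.0065519 ]
```

```bash

python3 -m crank '0 0 0.05 0 0 0 5; 0 0 0.05 0 0 0 5; 0 0 0.05 0 0 0 5; 0 0 0.03 0 0 0 5; 0 0 0.02 0 0 0 5; 0 0 0 0 0 0 5; 0 0 0 0 0 0 5; 0 0 0 0 0 0 5; 0 0 0 0 0 0 5; 0 0 0 0 0 0 5'
python3 -c "
from h import *
y=np.radians(40.4)
plan([.5952-.1303*np.cos(y),.0442-.1303*np.sin(y),.142],y,12,mt=30,mr=5.5)
print(get_obs()['ft_force'],get_obs()['torque'])"
```

```text
clock: 13.6
position: [0.4959, -0.0414, 0.1426]
ee_rot: [0.939, 0.344, -0.0, 0.001]
ft_force: [-3.9, -2.8, 0.7]
grip_width: 0.166
dist mm [ 0.1  1.1 -0.6] rot deg [ 0.07  0.06 -0.15] rows 1
0.02 -0.02 0.02 0.01 0.01 -0.02
[-3.90536313 -2.82109068  0.67408759] [0.12730412 0.37222175 0.14261245]
```

```bash

python3 -m crank '-0.01 0 0.03 0 0 0 5; 0 0 0.02 0 0 0 5; 0 0 0.02 0 0 0 5; 0 0 0 0 0 0 5; 0 0 0 0 0 0 5; 0 0 0 0 0 0 5; 0 0 0 0 0 0 5; 0 0 0 0 0 0 5; 0 0 0 0 0 0 5; 0 0 0 0 0 0 5'
python3 -c "
from h import *
y=np.radians(40.4)
plan([.5952-.1303*np.cos(y),.0442-.1303*np.sin(y),.142],y,12,mt=30,mr=5.5)
print(get_obs()['ft_force'],get_obs()['torque'])
T=pose();p,d=camera('wrist');np.savez('pics/dn.npz',T=T,d=d,p=p)
cv2.imwrite('pics/dn.png',p[:,:,::-1])
p,d=camera('side');cv2.imwrite('pics/dn_s.png',cv2.resize(p[150:270,280:400,::-1],None,fx=5,fy=5,interpolation=cv2.INTER_CUBIC))
"
```

```text
clock: 14.6
position: [0.496, -0.0417, 0.1414]
ee_rot: [0.939, 0.344, 0.0, 0.001]
ft_force: [-4.4, -2.6, 3.2]
grip_width: 0.166
dist mm [-0.1  1.4  0.6] rot deg [ 0.16  0.03 -0.13] rows 1
0.02 -0.03 -0.02 0.02 0.00 -0.02
[-4.44811997 -2.58613011  3.24754534] [0.30110966 0.36112632 0.22544643]
```

View pics/dn_s.png

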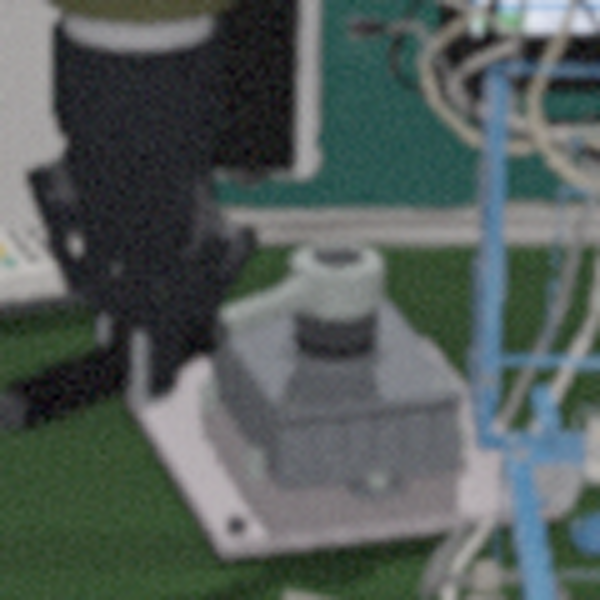

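View pics/dn.png

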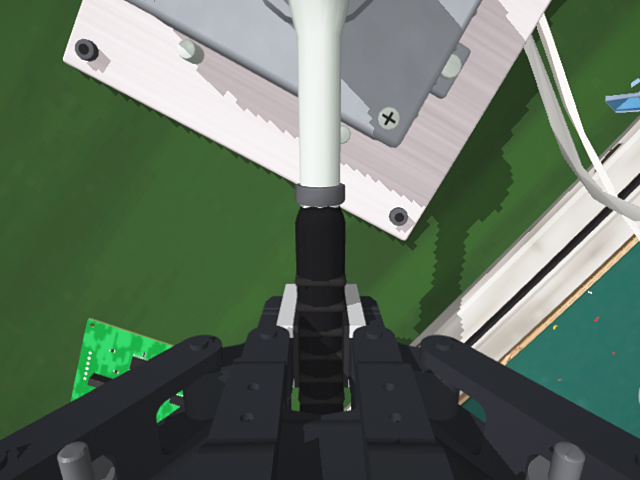

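```bash

python3 -c "
from h import *
C=cam_T('side');p,d=camera('side');
pt=[(u,v) for v in range(199,206) for u in range(342,354)]
q=np.array([at_d('side',[a],[d[a[1],a[0]]],C)[0] for a in pt]); q=q[(q[:,2]>.08)]; print(np.median(q,0),q[:,2].min(),q[:,2].max(),len(q))
q=np.array([at_d('side',[(u,v)],[d[v,u]],C)[0] for v in range(225,233) for u in range(362,368)]);print(np.median(q,0))
p,d=camera('top');C=cam_T('top')
cv2.imwrite('pics/dn_t.png',cv2.resize(p[170:250,220:320,::-1],None,fx=6,fy=6,interpolation=cv2.INTER_CUBIC))
for u,v in [(262,200),(258,205),(266,195),(240,190),(240,210)]: print(u,v,at_d('top',[(u,v)],[d[v,u]],C).round(4))
"
```

```text
[0.59522515 0.03713613 0.09899537] 0.09650217465837774 0.10233826313537486 81
[ 0.63335835 -0.00522516  0.04922663]
262 200 [[0.5941 0.0513 0.1044]]
258 205 [[0.5846 0.0594 0.0999]]
266 195 [[0.5252 0.0107 0.4458]]
240 190 [[0.6265 0.104  0.0514]]
240 210 [[0.584  0.1028 0.048 ]]
```

View pics/dn_t.png

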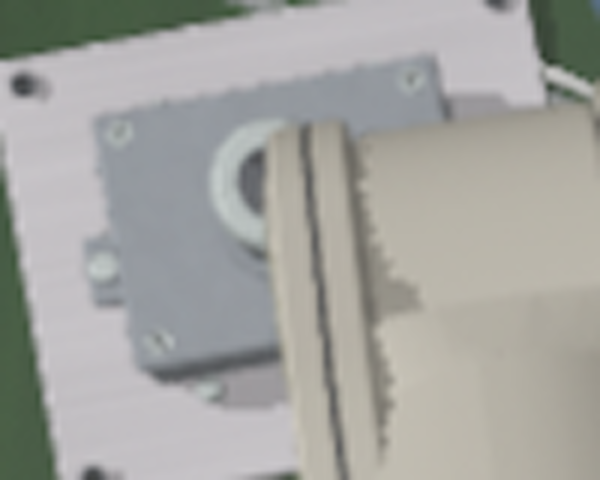

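The socket is fully down: the head top is about 50 mm over the lid by the side camera. Now I turn clockwise in arc rows, where 1° is y −0.057 and az +0.125. The first degrees are safe.

```bash
cat > tq.py <<'E'
from h import *
o=get_obs(); T=pose(); P=np.array([.5945,.0425])
yaw=np.degrees(np.arctan2(T[1,0],T[0,0])); F=T[:3,:3].T@o['ft_force']; r=T[:2,3]-P
Mp=o['torque'][2]+r[0]*o['ft_force'][1]-r[1]*o['ft_force'][0]
ang=np.degrees(np.arctan2(-r[1],-r[0]))
print('t',o['clock'].round(2) if hasattr(o['clock'],'round') else o['clock'],'yaw %.2f orbit %.2f dist %.1f z %.4f'%(yaw,ang,np.linalg.norm(r)*1000,T[2,3]),'Ftool',F.round(2),'Mtcp',o['torque'].round(3),'Mp %.3f'%Mp,'tilt',(T[:2,2]*57.3).round(2))
E
python3 tq.py
python3 -m crank '-0.01 -0.057 0.01 0 0 0.125 5; 0 -0.057 0.01 0 0 0.125 5; 0 -0.057 0.01 0 0 0.125 5; 0 -0.057 0.01 0 0 0.125 5; 0 -0.057 0.01 0 0 0.125 5; 0 -0.057 0.01 0 0 0.125 5; 0 -0.057 0.01 0 0 0.125 5; 0 0 0 0 0 0 5; 0 0 0 0 0 0 5; 0 0 0 0 0 0 5'; python3 tq.py
```

```text
t 14.8 yaw 40.28 orbit 40.51 dist 129.5 z 0.1413 Ftool [-4.47 -2.27 -3.51] Mtcp [0.338 0.359 0.211] Mp -0.087 tilt [ 0.08 -0.14]
clock: 15.8
position: [0.4849, -0.0282, 0.1405]
ee_rot: [0.96, 0.282, 0.0, 0.003]
ft_force: [-5.8, -2.9, 5.4]
grip_width: 0.166
t 15.8 yaw 32.70 orbit 32.82 dist 130.4 z 0.1405 Ftool [-6.48 -0.62 -5.37] Mtcp [0.288 0.266 0.482] Mp 0.396 tilt [ 0.14 -0.33]
```

```bash

python3 -m crank '-0.015 -0.065 0.01 0 0 0.12 5; -0.01 -0.065 0 0 0 0.12 5; 0 -0.065 0.01 0 0 0.12 5; 0 -0.065 0 0 0 0.12 5; 0 -0.065 0.01 0 0 0.12 5; 0 -0.065 0 0 0 0.12 5; 0 -0.065 0 0 0 0.12 5; 0 0 0 0 0 0 5; 0 0 0 0 0 0 5; 0 0 0 0 0 0 5'; python3 tq.py
```

```text
clock: 16.8
position: [0.476, -0.013, 0.1407]
ee_rot: [0.976, 0.22, 0.003, 0.006]
ft_force: [-2.9, -2.0, 3.3]
grip_width: 0.168
t 16.8 yaw 25.37 orbit 25.11 dist 130.9 z 0.1407 Ftool [-3.43  0.63 -3.27] Mtcp [ 0.086 -0.037  0.51 ] Mp 0.590 tilt [ 0.52 -0.57]
```

```bash
cat >> tq.py <<'E'
rv=R.from_matrix(T[:3,:3].T@down(np.radians(yaw))).as_rotvec(); print('tilt fix units',(np.degrees(rv)/8).round(3))
E
python3 -m crank '0 0 0 0 0 0 5; 0 0 0 0 0 0 5; 0 0 0 0 0 0 5; 0 0 0 0 0 0 5; 0 0 0 0 0 0 5; 0 0 0 0 0 0 5; -0.01 -0.06 0.01 0 0 0.12 5; 0 -0.06 0 0 0 0.12 5; 0 -0.06 0.01 0 0 0.12 5; 0 -0.06 0 0 0 0.12 5'; python3 tq.py
```

```text
clock: 17.8
position: [0.4719, -0.0042, 0.14]
ee_rot: [0.983, 0.184, 0.004, 0.006]
ft_force: [-3.8, -4.4, 5.4]
grip_width: 0.168
t 17.8 yaw 21.17 orbit 20.85 dist 131.2 z 0.1400 Ftool [-5.16  2.82 -5.42] Mtcp [-0.194 -0.154  0.482] Mp 0.846 tilt [ 0.58 -0.6 ]
tilt fix units [ 0.096 -0.041 -0.   ]
```

```bash

python3 -m crank '0 0 0 0 0 0 5; 0 0 0 0 0 0 5; 0 0 0 0 0 0 5; 0 0 0 0 0 0 5; 0 0 0 0 0 0 5; 0 0 0 0 0 0 5; 0 0 0 0 0 0 5; -0.01 -0.06 0 0.03 -0.01 0.12 5; 0 -0.06 0 0.03 -0.01 0.12 5; 0 -0.06 0 0 0 0.12 5'; python3 tq.py
```

```text
clock: 18.8
position: [0.4695, 0.0028, 0.1405]
ee_rot: [0.988, 0.155, 0.003, 0.002]
ft_force: [-2.1, -3.1, 4.0]
grip_width: 0.163
t 18.8 yaw 17.83 orbit 17.61 dist 131.2 z 0.1405 Ftool [-2.96  2.29 -3.95] Mtcp [-0.434 -0.455  0.415] Mp 0.714 tilt [ 0.37 -0.22]
tilt fix units [ 0.04  -0.036 -0.   ]
```

```bash

python3 -m crank '0 0 0 0 0 0 5; 0 0 0 0 0 0 5; 0 0 0 0 0 0 5; 0 0 0 0 0 0 5; 0 0 0 0 0 0 5; 0 0 0 0 0 0 5; 0 0 0 0 0 0 5; 0 0 0 0 0 0 5; 0 -0.06 0 0.03 -0.03 0.12 5; 0 -0.06 0 0 0 0.12 5'; python3 tq.py; python3 -c "
from h import *
p,d=camera('top')
cv2.imwrite('pics/q_t.png',cv2.resize(p[170:250,220:320,::-1],None,fx=6,fy=6,interpolation=cv2.INTER_CUBIC))"; python3 tq.py
```

```text
clock: 19.8
position: [0.4683, 0.0074, 0.1407]
ee_rot: [0.991, 0.137, 0.001, 0.001]
ft_force: [-2.3, -5.2, 4.9]
grip_width: 0.165
t 19.8 yaw 15.70 orbit 15.54 dist 131.0 z 0.1407 Ftool [-3.66  4.39 -4.93] Mtcp [-0.618 -0.482  0.316] Mp 0.891 tilt [ 0.1  -0.07]
tilt fix units [ 0.011 -0.009 -0.   ]
t 19.85 yaw 15.66 orbit 15.35 dist 131.0 z 0.1407 Ftool [-3.12  3.9  -4.  ] Mtcp [-0.601 -0.759  0.1  ] Mp 0.612 tilt [ 0.11 -0.07]
tilt fix units [ 0.012 -0.01  -0.   ]
```

View pics/q_t.png

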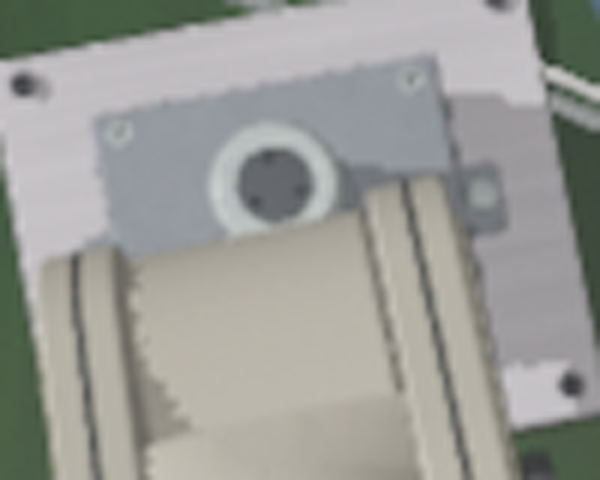

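```bash

python3 -m crank '0 0 0 0 0 0 5; 0 0 0 0 0 0 5; 0 0 0 0 0 0 5; 0 0 0 0 0 0 5; 0 0 0 0 0 0 5; 0 0 0 0 0 0 5; 0 0 0 0 0 0 5; 0 -0.06 0 0 0 0.12 5; 0 -0.06 0 0 0 0.12 5; 0 -0.06 0 0 0 0.12 5'; python3 tq.py; python3 -c "
from h import *
p,d=camera('top')"; python3 tq.py
```

```text
clock: 20.85
position: [0.4665, 0.0148, 0.1408]
ee_rot: [0.994, 0.109, 0.001, 0.001]
ft_force: [-2.0, -4.9, 4.3]
grip_width: 0.165
t 20.85 yaw 12.52 orbit 12.22 dist 131.0 z 0.1408 Ftool [-2.98  4.32 -4.3 ] Mtcp [-0.761 -0.765  0.252] Mp 0.819 tilt [ 0.13 -0.09]
tilt fix units [ 0.015 -0.014 -0.   ]
t 20.9 yaw 12.48 orbit 12.06 dist 131.0 z 0.1408 Ftool [-3.18  5.03 -4.62] Mtcp [-0.964 -0.753  0.086] Mp 0.747 tilt [ 0.13 -0.09]
tilt fix units [ 0.015 -0.014 -0.   ]
```

```bash

python3 -m crank '0 0 0 0 0 0 5; 0 0 0 0 0 0 5; 0 0 0 0 0 0 5; 0 0 0 0 0 0 5; 0 0 0 0 0 0 5; 0 0 0 0 0 0 5; 0 0 0 0 0 0 5; 0 0 0 0 0 0 5; 0 -0.06 0 0 0 0.12 5; 0 -0.06 0 0 0 0.12 5'; python3 tq.py; python3 -c "
from h import *
p,d=camera('top')"; python3 tq.py;  python3 -c "
from h import *
p,d=camera('top')
cv2.imwrite('pics/q2_t.png',cv2.resize(p[180:225,245:290,::-1],None,fx=12,fy=12,interpolation=cv2.INTER_CUBIC))"; python3 tq.py
```

```text
clock: 21.9
position: [0.4654, 0.0197, 0.1408]
ee_rot: [0.996, 0.09, 0.001, 0.001]
ft_force: [-1.6, -3.8, 3.4]
grip_width: 0.168
t 21.9 yaw 10.38 orbit 10.02 dist 131.1 z 0.1408 Ftool [-2.3   3.45 -3.43] Mtcp [-0.856 -0.77   0.274] Mp 0.727 tilt [ 0.16 -0.16]
tilt fix units [ 0.023 -0.016 -0.   ]
t 21.95 yaw 10.34 orbit 9.87 dist 131.1 z 0.1408 Ftool [-1.52  5.32 -4.48] Mtcp [-0.996 -0.773  0.091] Mp 0.788 tilt [ 0.16 -0.15]
tilt fix units [ 0.022 -0.016 -0.   ]
t 22.0 yaw 10.42 orbit 9.97 dist 131.1 z 0.1408 Ftool [-1.82  5.64 -3.97] Mtcp [-0.845 -0.725  0.217] Mp 0.956 tilt [ 0.16 -0.16]
tilt fix units [ 0.023 -0.016 -0.   ]
```

View pics/q2_t.png

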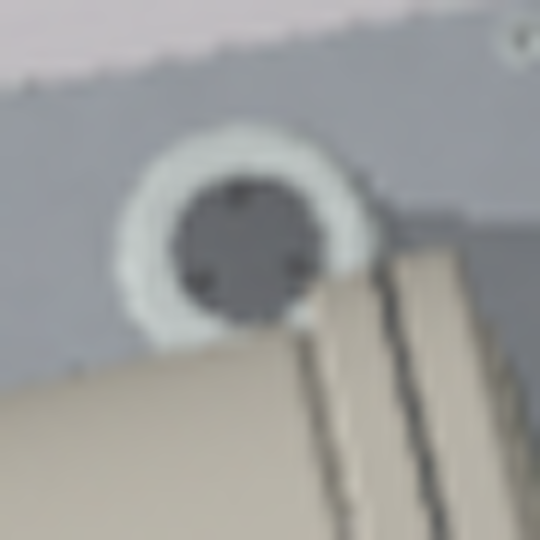

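```bash
cat > s.sh <<'E'
python3 tq.py | head -1
for i in 1 2 3; do python3 -c "
from workcell import camera
camera('top')"; python3 tq.py | head -1; done
python3 tq.py | tail -1
E
python3 -m crank '0 0 0 0 0 0 5; 0 0 0 0 0 0 5; 0 0 0 0 0 0 5; 0 0 0 0 0 0 5; 0 0 0 0 0 0 5; 0 0 0 0 0 0 5; 0 0 0 0 0 0 5; 0 0 0 0 0 0 5; 0 -0.06 0 0 0 0.12 5; 0 -0.06 0 0 0 0.12 5'; sh s.sh
```

```text
clock: 23.0
position: [0.4646, 0.0242, 0.1408]
ee_rot: [0.997, 0.073, 0.001, 0.002]
ft_force: [-0.8, -5.4, 3.9]
grip_width: 0.168
t 23.0 yaw 8.42 orbit 8.02 dist 131.2 z 0.1408 Ftool [-1.61  5.25 -3.9 ] Mtcp [-0.837 -0.805  0.273] Mp 0.960 tilt [ 0.17 -0.18]
t 23.05 yaw 8.38 orbit 7.87 dist 131.1 z 0.1408 Ftool [-2.87  5.35 -4.01] Mtcp [-1.103 -0.759  0.102] Mp 0.805 tilt [ 0.18 -0.18]
t 23.1 yaw 8.45 orbit 7.97 dist 131.2 z 0.1408 Ftool [-1.57  5.84 -4.29] Mtcp [-0.884 -0.762  0.169] Mp 0.935 tilt [ 0.17 -0.18]
t 23.15 yaw 8.48 orbit 8.02 dist 131.1 z 0.1408 Ftool [-0.78  3.84 -3.1 ] Mtcp [-0.864 -0.797  0.215] Mp 0.717 tilt [ 0.18 -0.18]
tilt fix units [ 0.026 -0.018 -0.   ]
```

```bash

python3 -m crank '0 0 0 0 0 0 5; 0 0 0 0 0 0 5; 0 0 0 0 0 0 5; 0 0 0 0 0 0 5; 0 0 0 0 0 0 5; 0 0 0 0 0 0 5; 0 0 0 0 0 0 5; 0 0 0 0 0 0 5; 0 -0.06 0 0.02 -0.01 0.12 5; 0 -0.06 0 0 0 0.12 5'; sh s.sh
```

```text
clock: 24.15
position: [0.4641, 0.0284, 0.1409]
ee_rot: [0.998, 0.057, 0.001, 0.001]
ft_force: [-1.7, -5.1, 4.0]
grip_width: 0.169
t 24.15 yaw 6.50 orbit 6.15 dist 131.1 z 0.1409 Ftool [-2.26  4.9  -3.97] Mtcp [-0.969 -0.78   0.251] Mp 0.895 tilt [ 0.08 -0.06]
t 24.2 yaw 6.46 orbit 6.01 dist 131.1 z 0.1409 Ftool [-2.3   5.13 -3.96] Mtcp [-1.268 -0.88   0.061] Mp 0.736 tilt [ 0.09 -0.06]
t 24.25 yaw 6.53 orbit 6.10 dist 131.1 z 0.1409 Ftool [-2.05  5.05 -3.18] Mtcp [-1.073 -0.844  0.131] Mp 0.794 tilt [ 0.09 -0.07]
t 24.3 yaw 6.56 orbit 6.13 dist 131.1 z 0.1409 Ftool [-1.88  5.49 -4.54] Mtcp [-1.043 -0.749  0.216] Mp 0.937 tilt [ 0.09 -0.07]
tilt fix units [ 0.01 -0.01 -0.  ]
```

```bash

python3 -m crank '0 0 0 0 0 0 5; 0 0 0 0 0 0 5; 0 0 0 0 0 0 5; 0 0 0 0 0 0 5; 0 0 0 0 0 0 5; 0 0 0 0 0 0 5; 0 0 0 0 0 0 5; 0 0 0 0 0 0 5; 0 -0.06 0 0.01 -0.01 0.12 5; 0 -0.06 0 0 0 0.12 5'; sh s.sh
```

```text
clock: 25.3
position: [0.4638, 0.0327, 0.1409]
ee_rot: [0.999, 0.04, 0.0, 0.0]
ft_force: [-1.5, -5.4, 5.0]
grip_width: 0.169
t 25.3 yaw 4.58 orbit 4.27 dist 131.1 z 0.1409 Ftool [-1.91  5.28 -4.97] Mtcp [-0.98  -0.739  0.332] Mp 1.025 tilt [ 0.02 -0.03]
t 25.35 yaw 4.54 orbit 4.11 dist 131.1 z 0.1410 Ftool [-1.75  5.53 -3.61] Mtcp [-1.292 -0.842  0.069] Mp 0.795 tilt [ 0.02 -0.03]
t 25.4 yaw 4.60 orbit 4.22 dist 131.1 z 0.1410 Ftool [-2.05  5.96 -3.29] Mtcp [-0.999 -0.793  0.208] Mp 0.991 tilt [ 0.03 -0.03]
t 25.45 yaw 4.63 orbit 4.26 dist 131.1 z 0.1410 Ftool [-0.73  5.06 -4.12] Mtcp [-0.967 -0.822  0.226] Mp 0.889 tilt [ 0.02 -0.03]
tilt fix units [ 0.004 -0.002 -0.   ]
```

```bash

python3 -m crank '0 0 0 0 0 0 5; 0 0 0 0 0 0 5; 0 0 0 0 0 0 5; 0 0 0 0 0 0 5; 0 0 0 0 0 0 5; 0 0 0 0 0 0 5; 0 0 0 0 0 0 5; 0 0 0 0 0 0 5; 0 -0.06 0 0 0 0.12 5; 0 -0.06 0 0 0 0.12 5'; sh s.sh
```

```text
clock: 26.45
position: [0.4635, 0.0371, 0.141]
ee_rot: [1.0, 0.023, 0.0, 0.001]
ft_force: [0.3, -4.5, 3.8]
grip_width: 0.166
t 26.45 yaw 2.67 orbit 2.36 dist 131.1 z 0.1410 Ftool [ 0.08  4.53 -3.82] Mtcp [-1.026 -0.776  0.327] Mp 0.920 tilt [ 0.03 -0.07]
t 26.5 yaw 2.63 orbit 2.20 dist 131.1 z 0.1410 Ftool [-2.    5.19 -4.34] Mtcp [-1.276 -0.835  0.146] Mp 0.829 tilt [ 0.03 -0.06]
t 26.55 yaw 2.70 orbit 2.30 dist 131.2 z 0.1410 Ftool [-1.32  5.33 -3.73] Mtcp [-1.026 -0.825  0.196] Mp 0.896 tilt [ 0.03 -0.07]
t 26.6 yaw 2.72 orbit 2.34 dist 131.1 z 0.1410 Ftool [-1.62  5.06 -3.04] Mtcp [-1.026 -0.815  0.243] Mp 0.907 tilt [ 0.03 -0.07]
tilt fix units [ 0.009 -0.003 -0.   ]
```

```bash

python3 -m crank '0 0 0 0 0 0 5; 0 0 0 0 0 0 5; 0 0 0 0 0 0 5; 0 0 0 0 0 0 5; 0 0 0 0 0 0 5; 0 0 0 0 0 0 5; 0 0 0 0 0 0 5; 0 0 0 0 0 0 5; 0 -0.06 0 0 0 0.12 5; 0 -0.06 0 0 0 0.12 5'; sh s.sh
```

```text
clock: 27.6
position: [0.4633, 0.0415, 0.1409]
ee_rot: [1.0, 0.007, 0.0, 0.001]
ft_force: [-0.4, -5.8, 4.0]
grip_width: 0.166
t 27.6 yaw 0.78 orbit 0.45 dist 131.2 z 0.1409 Ftool [-0.44  5.78 -3.99] Mtcp [-1.043 -0.81   0.339] Mp 1.097 tilt [ 0.02 -0.1 ]
t 27.65 yaw 0.73 orbit 0.29 dist 131.2 z 0.1410 Ftool [-1.93  5.56 -3.77] Mtcp [-1.34  -0.811  0.117] Mp 0.847 tilt [ 0.03 -0.09]
t 27.7 yaw 0.81 orbit 0.39 dist 131.2 z 0.1410 Ftool [-0.83  6.07 -4.44] Mtcp [-1.111 -0.804  0.227] Mp 1.023 tilt [ 0.03 -0.1 ]
t 27.75 yaw 0.83 orbit 0.43 dist 131.2 z 0.1409 Ftool [-0.97  5.59 -4.89] Mtcp [-1.055 -0.827  0.238] Mp 0.971 tilt [ 0.03 -0.1 ]
tilt fix units [ 0.012 -0.003 -0.   ]
```

```bash
python3 -c "
from h import *
p,d=camera('wrist')
cv2.imwrite('pics/q3.png',p[:,:,::-1])
p,d=camera('top')
cv2.imwrite('pics/q3_t.png',cv2.resize(p[180:225,245:290,::-1],None,fx=12,fy=12,interpolation=cv2.INTER_CUBIC))"
```

```text
(no output)
```

View pics/q3.png

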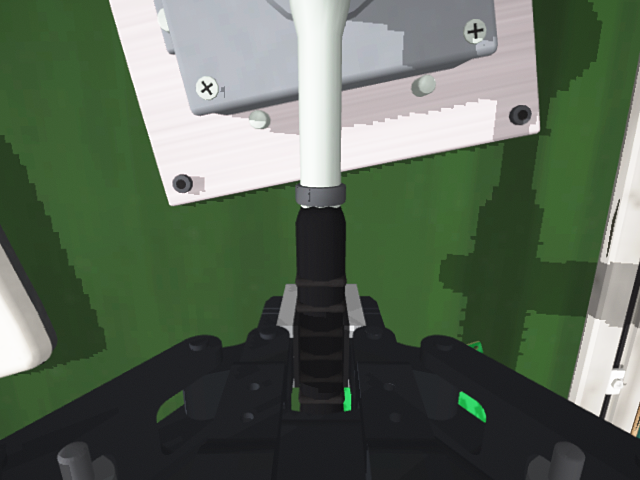

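View pics/q3_t.png

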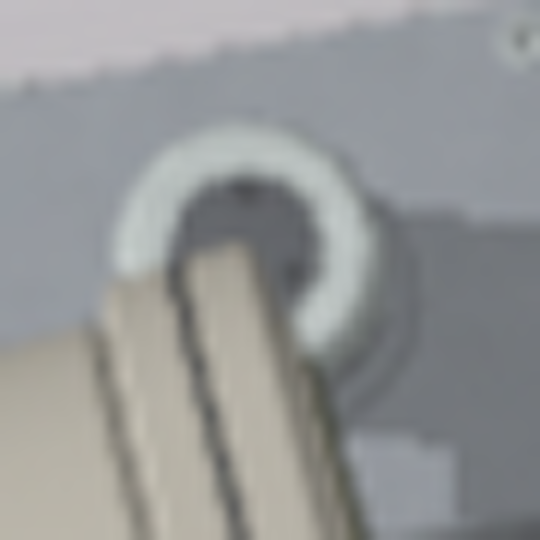

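```bash

python3 -m crank '0 0 0 0 0 0 5; 0 0 0 0 0 0 5; 0 0 0 0 0 0 5; 0 0 0 0 0 0 5; 0 0 0 0 0 0 5; 0 0 0 0 0 0 5; 0 0 0 0 0 0 5; 0 0 0 0 0 0 5; 0 -0.06 0 0 0 0.12 5; 0 -0.06 0 0 0 0.12 5'; sh s.sh
```

```text
clock: 28.85
position: [0.4633, 0.0459, 0.1409]
ee_rot: [1.0, -0.01, 0.0, 0.001]
ft_force: [-0.9, -4.7, 3.6]
grip_width: 0.168
t 28.85 yaw -1.10 orbit -1.47 dist 131.3 z 0.1409 Ftool [-0.82  4.72 -3.54] Mtcp [-1.11  -0.865  0.335] Mp 0.954 tilt [ 0.03 -0.12]
t 28.9 yaw -1.15 orbit -1.61 dist 131.3 z 0.1409 Ftool [-1.4   5.13 -2.94] Mtcp [-1.327 -0.856  0.135] Mp 0.809 tilt [ 0.03 -0.12]
t 28.95 yaw -1.08 orbit -1.51 dist 131.3 z 0.1409 Ftool [-0.83  5.29 -4.38] Mtcp [-1.191 -0.889  0.221] Mp 0.914 tilt [ 0.03 -0.13]
t 29.0 yaw -1.05 orbit -1.47 dist 131.3 z 0.1409 Ftool [-0.88  3.61 -4.16] Mtcp [-1.058 -0.87   0.277] Mp 0.751 tilt [ 0.02 -0.13]
tilt fix units [ 0.016 -0.003 -0.   ]
```

```bash

python3 -m crank '0 0 0 0 0 0 5; 0 0 0 0 0 0 5; 0 0 0 0 0 0 5; 0 0 0 0 0 0 5; 0 0 0 0 0 0 5; 0 0 0 0 0 0 5; 0 0 0 0 0 0 5; 0 0 0 0 0 0 5; 0 -0.06 0 0 0 0.12 5; 0 -0.06 0 0 0 0.12 5'; sh s.sh
```

```text
clock: 30.0
position: [0.4634, 0.0502, 0.1409]
ee_rot: [1.0, -0.026, 0.0, 0.001]
ft_force: [-0.2, -4.7, 3.8]
grip_width: 0.17
t 30.0 yaw -2.99 orbit -3.38 dist 131.3 z 0.1409 Ftool [ 0.    4.74 -3.79] Mtcp [-1.092 -0.864  0.316] Mp 0.936 tilt [ 0.02 -0.15]
t 30.05 yaw -3.04 orbit -3.54 dist 131.3 z 0.1409 Ftool [-0.57  4.85 -3.14] Mtcp [-1.268 -0.858  0.109] Mp 0.745 tilt [ 0.02 -0.15]
t 30.1 yaw -2.96 orbit -3.43 dist 131.3 z 0.1409 Ftool [-0.84  5.25 -3.75] Mtcp [-1.172 -0.841  0.216] Mp 0.905 tilt [ 0.02 -0.15]
t 30.15 yaw -2.93 orbit -3.39 dist 131.3 z 0.1409 Ftool [-1.49  4.32 -3.75] Mtcp [-1.134 -0.849  0.278] Mp 0.846 tilt [ 0.02 -0.16]
tilt fix units [ 0.019 -0.003 -0.   ]
```

The mean torque peaked at yaw 0.8° (0.985) and then dipped, but the noise is comparable. To find out whether it has clicked, I'll back the handle off about 1.5°. A broken-over clutch keeps its torque, while a rigid wrench loses it.

```bash

python3 -m crank '0 0 0 0 0 0 5; 0 0 0 0 0 0 5; 0 0 0 0 0 0 5; 0 0 0 0 0 0 5; 0 0 0 0 0 0 5; 0 0.06 0 0 0 -0.12 5; 0 0.03 0 0 0 -0.06 5; 0 0 0 0 0 0 5; 0 0 0 0 0 0 5; 0 0 0 0 0 0 5'; sh s.sh
```

```text
clock: 31.15
position: [0.4633, 0.0463, 0.1409]
ee_rot: [1.0, -0.011, 0.0, 0.001]
ft_force: [-1.7, -3.8, 3.9]
grip_width: 0.165
t 31.15 yaw -1.27 orbit -1.66 dist 131.2 z 0.1409 Ftool [-1.56  3.81 -3.91] Mtcp [-0.912 -0.853  0.254] Mp 0.754 tilt [ 0.03 -0.14]
t 31.2 yaw -1.27 orbit -1.66 dist 131.2 z 0.1409 Ftool [-0.7   4.24 -4.1 ] Mtcp [-0.951 -0.851  0.218] Mp 0.774 tilt [ 0.03 -0.15]
t 31.25 yaw -1.27 orbit -1.67 dist 131.2 z 0.1409 Ftool [-1.62  3.45 -4.1 ] Mtcp [-0.972 -0.867  0.224] Mp 0.677 tilt [ 0.03 -0.15]
t 31.3 yaw -1.27 orbit -1.66 dist 131.3 z 0.1409 Ftool [-1.44  5.17 -3.87] Mtcp [-0.904 -0.867  0.178] Mp 0.858 tilt [ 0.02 -0.15]
tilt fix units [ 0.018 -0.004 -0.   ]
```

```bash

python3 -m crank '0 0 0 0 0 0 5; 0 0 0 0 0 0 5; 0 0 0 0 0 0 5; 0 0 0 0 0 0 5; 0 0 0 0 0 0 5; 0 0.06 0 0 0 -0.12 5; 0 0.05 0 0 0 -0.09 5; 0 0 0 0 0 0 5; 0 0 0 0 0 0 5; 0 0 0 0 0 0 5'; sh s.sh
```

```text
clock: 32.3
position: [0.4633, 0.0425, 0.141]
ee_rot: [1.0, 0.005, 0.0, 0.0]
ft_force: [-1.6, -2.1, 3.9]
grip_width: 0.165
t 32.3 yaw 0.53 orbit -0.01 dist 131.2 z 0.1410 Ftool [-1.62  2.06 -3.86] Mtcp [-0.518 -0.823 -0.101] Mp 0.170 tilt [ 0.04 -0.04]
t 32.35 yaw 0.54 orbit -0.01 dist 131.2 z 0.1410 Ftool [-2.01  2.15 -3.18] Mtcp [-0.538 -0.842 -0.105] Mp 0.179 tilt [ 0.04 -0.04]
t 32.4 yaw 0.54 orbit -0.01 dist 131.2 z 0.1410 Ftool [-1.64  2.61 -4.63] Mtcp [-0.495 -0.846 -0.096] Mp 0.248 tilt [ 0.04 -0.05]
t 32.45 yaw 0.55 orbit -0.01 dist 131.2 z 0.1410 Ftool [-1.42  3.04 -4.08] Mtcp [-0.538 -0.825 -0.114] Mp 0.286 tilt [ 0.05 -0.05]
tilt fix units [ 0.006 -0.006 -0.   ]
```

Torque held at about 0.77 through the first 1.7° of back-off and then collapsed to about 0.2. The clutch had therefore just begun to break, around handle yaw −1.7°. I'll advance a little past that so the click-over is unmistakable, well inside the 8.6° limit, and check that the torque falls.

```bash

python3 -m crank '0 0 0 0 0 0 5; 0 0 0 0 0 0 5; 0 0 0 0 0 0 5; 0 0 0 0 0 0 5; 0 -0.065 0 0 0 0.12 5; 0 -0.065 0 0 0 0.12 5; 0 -0.06 0 0 0 0.12 5; 0 -0.06 0 0 0 0.12 5; 0 -0.06 0 0 0 0.12 5; 0 0 0 0 0 0 5'; sh s.sh
```

```text
clock: 33.45
position: [0.4636, 0.0544, 0.1409]
ee_rot: [0.999, -0.041, 0.0, 0.002]
ft_force: [-0.8, -4.5, 4.1]
grip_width: 0.167
t 33.45 yaw -4.65 orbit -5.19 dist 131.4 z 0.1409 Ftool [-0.45  4.55 -4.11] Mtcp [-0.991 -0.938  0.243] Mp 0.840 tilt [ 0.04 -0.24]
t 33.5 yaw -4.62 orbit -5.15 dist 131.4 z 0.1409 Ftool [-0.32  3.52 -3.25] Mtcp [-1.009 -0.961  0.284] Mp 0.745 tilt [ 0.04 -0.24]
t 33.55 yaw -4.60 orbit -5.11 dist 131.4 z 0.1409 Ftool [-0.21  4.34 -4.05] Mtcp [-1.022 -0.863  0.307] Mp 0.876 tilt [ 0.04 -0.23]
t 33.6 yaw -4.60 orbit -5.09 dist 131.4 z 0.1409 Ftool [-0.14  3.97 -4.29] Mtcp [-0.994 -0.852  0.233] Mp 0.752 tilt [ 0.04 -0.23]
tilt fix units [ 0.028 -0.007 -0.   ]
```

```bash

python3 -m crank '0 0 0 0 0 0 5; 0 0 0 0 0 0 5; 0 0.06 0 0 0 -0.12 5; 0 0.06 0 0 0 -0.12 5; 0 0.06 0 0 0 -0.12 5; 0 0.03 0 0 0 -0.06 5; 0 0 0 0 0 0 5; 0 0 0 0 0 0 5; 0 0 0 0 0 0 5; 0 0 0 0 0 0 5'; sh s.sh
```

```text
clock: 34.6
position: [0.4632, 0.0455, 0.141]
ee_rot: [1.0, -0.008, 0.001, 0.001]
ft_force: [-1.1, -3.4, 4.7]
grip_width: 0.163
t 34.6 yaw -0.91 orbit -1.30 dist 131.3 z 0.1410 Ftool [-1.06  3.46 -4.73] Mtcp [-0.684 -0.955  0.155] Mp 0.609 tilt [ 0.06 -0.16]
t 34.65 yaw -0.91 orbit -1.29 dist 131.3 z 0.1410 Ftool [-1.23  4.01 -3.77] Mtcp [-0.602 -0.928  0.2  ] Mp 0.727 tilt [ 0.07 -0.16]
t 34.7 yaw -0.91 orbit -1.28 dist 131.3 z 0.1410 Ftool [-0.08  2.95 -3.47] Mtcp [-0.655 -0.908  0.221] Mp 0.607 tilt [ 0.06 -0.16]
t 34.75 yaw -0.91 orbit -1.28 dist 131.3 z 0.1410 Ftool [ 0.12  4.16 -3.57] Mtcp [-0.688 -0.896  0.228] Mp 0.772 tilt [ 0.07 -0.16]
tilt fix units [ 0.02  -0.008 -0.   ]
```

Confirmed: unloading retraced the same curve, so the plug didn't advance between −3° and −4.6°. The clutch had clicked, with about 3–4° of break-over against the 8.6° limit. Next I back off into the socket's free play (about 10° wide), then lift.

```bash

python3 -m crank '0 0.06 0 0 0 -0.12 5; 0 0.06 0 0 0 -0.12 5; 0 0.06 0 0 0 -0.12 5; 0 0.06 0 0 0 -0.12 5; 0 0.05 0 0 0 -0.12 5; 0 0.03 0 0 0 -0.06 5; 0 0 0 0 0 0 5; 0 0 0 0 0 0 5; 0 0 0 0 0 0 5; 0 0 0 0 0 0 5'; python3 tq.py
```

```text
clock: 35.75
position: [0.4637, 0.0328, 0.1412]
ee_rot: [0.999, 0.042, 0.001, 0.0]
ft_force: [-0.2, -0.3, 2.9]
grip_width: 0.168
t 35.75 yaw 4.80 orbit 4.25 dist 131.1 z 0.1412 Ftool [-0.26  0.3  -2.9 ] Mtcp [-0.146 -0.885 -0.138] Mp -0.099 tilt [ 0.08 -0.01]
tilt fix units [ 0.003 -0.01  -0.   ]
```

Free, with Mp about equal to its no-load value. Lifting straight up.

```bash

python3 -m crank '0 0 -0.05 0 0 0 5; 0 0 -0.1 0 0 0 5; 0 0 -0.15 0 0 0 5; 0 0 -0.15 0 0 0 5; 0 0 -0.2 0 0 0 5; 0 0 -0.3 0 0 0 5; 0 0 -0.3 0 0 0 5; 0 0 -0.1 0 0 0 5; 0 0 0 0 0 0 5; 0 0 0 0 0 0 5'; python3 tq.py; python3 -c "
from h import *
p,d=camera('side');cv2.imwrite('pics/up_s.png',cv2.resize(p[150:270,280:400,::-1],None,fx=5,fy=5,interpolation=cv2.INTER_CUBIC))
plan([.4231,-.3529,.20],np.radians(94.7),14,mt=30,mr=7)"
```

```text
clock: 36.75
position: [0.4607, 0.0331, 0.1967]
ee_rot: [0.999, 0.043, -0.003, -0.0]
ft_force: [0.3, -0.5, -3.6]
grip_width: 0.164
t 36.75 yaw 4.88 orbit 4.03 dist 134.1 z 0.1967 Ftool [0.31 0.5  3.63] Mtcp [-0.021  0.057  0.003] Mp 0.070 tilt [-0.38  0.01]
tilt fix units [-0.006  0.047 -0.   ]
dist mm [ -37.6 -386.     3.4] rot deg [ -0.34   0.26 -89.82] rows 13
-0.14 0.73 -0.01 -0.00 0.00 -0.86
-0.22 0.71 -0.01 -0.00 0.00 -0.86
-0.31 0.68 -0.01 -0.00 0.00 -0.86
-0.39 0.64 -0.01 -0.00 0.00 -0.86
-0.46 0.59 -0.01 -0.00 0.00 -0.86
-0.53 0.53 -0.01 -0.00 0.00 -0.86
-0.59 0.46 -0.01 -0.00 0.00 -0.86
-0.64 0.39 -0.01 -0.00 0.00 -0.86
-0.68 0.31 -0.01 -0.00 0.00 -0.86
-0.71 0.22 -0.01 -0.00 0.00 -0.86
-0.73 0.14 -0.01 -0.00 0.00 -0.86
-0.74 0.05 -0.01 -0.00 0.00 -0.86
-0.74 -0.04 -0.01 -0.00 0.00 -0.86
```

View pics/up_s.png

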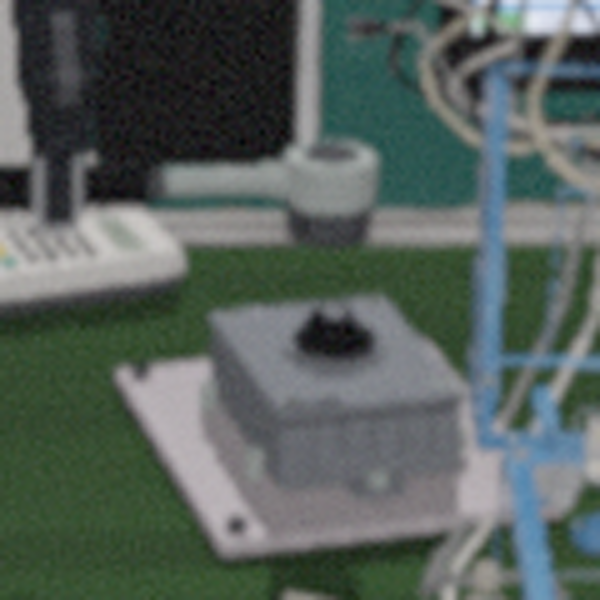

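```bash

python3 -m crank '-0.12 0.6 0 0 0 -0.6 5; -0.22 0.71 0 0 0 -0.86 5; -0.31 0.68 0 0 0 -0.86 5; -0.39 0.64 0 0 0 -0.86 5; -0.46 0.59 0 0 0 -0.86 5; -0.53 0.53 0 0 0 -0.86 5; -0.59 0.46 0 0 0 -0.86 5; -0.64 0.39 0 0 0 -0.86 5; -0.68 0.31 0 0 0 -0.86 5; -0.7 0.2 0 0 0 -0.8 5'; python3 -c "
from h import *
plan([.4231,-.3529,.19],np.radians(94.7),14,mt=30,mr=7); print(get_obs()['joint_pos'].round(2))"
```

```text
clock: 37.8
position: [0.4244, -0.2637, 0.1923]
ee_rot: [0.797, 0.604, -0.004, -0.005]
ft_force: [0.3, 0.1, -4.0]
grip_width: 0.165
dist mm [ -1.3 -89.2  -2.3] rot deg [ -0.69  -0.14 -20.45] rows 3
-0.72 0.19 0.02 -0.03 -0.01 -0.85
-0.74 0.10 0.02 -0.03 -0.01 -0.85
-0.74 0.02 0.02 -0.03 -0.01 -0.85
[ 0.87  0.19 -0.44  1.89  0.09  1.09  0.11]
```

```bash

python3 -m crank '-0.6 0.16 0 -0.03 0 -0.7 5; -0.6 0.1 0 -0.03 0 -0.7 5; -0.4 0.02 0 -0.02 0 -0.5 5; -0.2 0 0 0 0 -0.2 5; 0 0 0 0 0 0 5; 0 0 0 0 0 0 5; 0 0 0 0 0 0 5; 0 0 0 0 0 0 5; 0 0 0 0 0 0 5; 0 0 0 0 0 0 5'; python3 -c "
from h import *
plan([.4231,-.3529,.15],np.radians(94.7),14,mt=30,mr=7)"
```

```text
clock: 38.8
position: [0.4207, -0.3419, 0.1877]
ee_rot: [0.697, 0.717, 0.0, -0.004]
ft_force: [0.3, -1.3, -3.5]
grip_width: 0.168
dist mm [  2.4 -11.  -37.7] rot deg [-0.28 -0.32 -3.11] rows 2
-0.14 0.03 0.47 -0.02 -0.02 -0.19
-0.14 0.02 0.47 -0.02 -0.02 -0.19
```

```bash

python3 -m crank '-0.14 0.03 0.3 -0.02 -0.02 -0.19 5; -0.1 0.02 0.3 -0.02 -0.02 -0.17 5; 0 0 0.2 0 0 0 5; 0 0 0.1 0 0 0 5; 0 0 0 0 0 0 5; 0 0 0 0 0 0 5; 0 0 0 0 0 0 5; 0 0 0 0 0 0 5; 0 0 0 0 0 0 5; 0 0 0 0 0 0 5'; python3 -c "
from h import *
plan([.4231,-.3529,.125],np.radians(94.7),14,mt=30,mr=7)"
```

```text
clock: 39.8
position: [0.4232, -0.3519, 0.1483]
ee_rot: [0.677, 0.736, 0.0, 0.0]
ft_force: [-0.0, -0.6, -3.8]
grip_width: 0.166
dist mm [ -0.1  -1.  -23.3] rot deg [0.06 0.02 0.04] rows 1
-0.02 -0.01 0.58 0.01 0.00 0.00
```

```bash
python3 -c "
from h import *
p,d=camera('wrist')
a=np.load('pics/gr2.npz')['p']
cv2.imwrite('pics/rt.png',np.hstack([a[0:300,200:440],p[0:300,200:440]])[:,:,::-1])"
python3 -m crank '-0.02 -0.01 0.15 0 0 0 5; 0 0 0.15 0 0 0 5; 0 0 0.12 0 0 0 5; 0 0 0.05 0 0 0 5; 0 0 0 0 0 0 5; 0 0 0 0 0 0 5; 0 0 0 0 0 0 5; 0 0 0 0 0 0 5; 0 0 0 0 0 0 5; 0 0 0 0 0 0 5'; python3 -c "
from h import *
plan([.4231,-.3529,.102],np.radians(94.7),14,mt=30,mr=7)"
```

```text
clock: 40.85
position: [0.4229, -0.3528, 0.1278]
ee_rot: [0.677, 0.736, 0.0, 0.001]
ft_force: [0.5, 0.0, -4.5]
grip_width: 0.165
dist mm [  0.2  -0.1 -25.8] rot deg [0.07 0.02 0.04] rows 1
-0.00 0.00 0.65 0.01 0.00 0.01
```

View pics/rt.png

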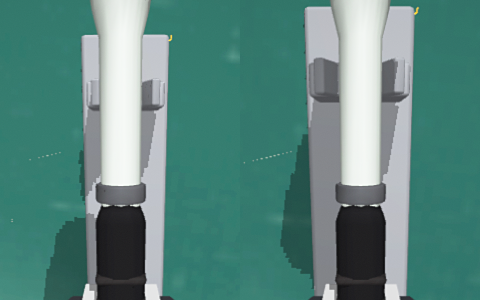

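The wrench sits in the grip as it did before, with collar and neck in the same places and the neck centred between the cheeks. Lowering.

```bash

python3 -m crank '0 0 0.15 0.01 0 0 5; 0 0 0.15 0 0 0 5; 0 0 0.12 0 0 0 5; 0 0 0.1 0 0 0 5; 0 0 0.05 0 0 0 5; 0 0 0.02 0 0 0 5; 0 0 0 0 0 0 5; 0 0 0 0 0 0 5; 0 0 0 0 0 0 5; 0 0 0 0 0 0 5'; python3 -c "
from h import *
plan([.4231,-.3529,.102],np.radians(94.7),14,mt=30,mr=7);print(get_obs()['ft_force'],get_obs()['torque'])"
```

```text
clock: 41.85
position: [0.423, -0.3529, 0.1022]
ee_rot: [0.677, 0.736, -0.0, 0.0]
ft_force: [0.4, 0.2, -2.9]
grip_width: 0.165
dist mm [ 0.1 -0.  -0.2] rot deg [-0.02  0.02  0.04] rows 1
-0.00 0.00 0.00 -0.00 0.00 0.01
[ 0.42308061  0.16530511 -2.85590093] [-0.09539443  0.00506666 -0.01124836]
```

```bash

python3 -m crank '0 0 0.02 0 0 0 5; 0 0 0.01 0 0 0 5; 0 0 0 0 0 0 5; 0 0 0 0 0 0 14; 0 0 0 0 0 0 18; 0 0 0 0 0 0 25; 0 0 0 0 0 0 40; 0 0 0 0 0 0 60; 0 0 0 0 0 0 60; 0 0 0 0 0 0 60' 20; python3 tq.py
```

```text
clock: 42.85
position: [0.4242, -0.3537, 0.1029]
ee_rot: [0.677, 0.736, -0.0, 0.002]
ft_force: [0.1, 0.2, -0.7]
grip_width: 0.702
t 42.85 yaw 94.73 orbit 66.74 dist 431.2 z 0.1029 Ftool [0.22 0.15 0.65] Mtcp [-0.017  0.04  -0.006] Mp 0.009 tilt [ 0.14 -0.16]
tilt fix units [0.016 0.022 0.   ]
```

```bash

python3 -m crank '0 0 -0.1 0 0 0 60; 0 0 -0.2 0 0 0 60; 0 0 -0.4 0 0 0 60; 0 0 -0.6 0 0 0 60; 0 0 -0.7 0 0 0 60; 0 0 -0.7 0 0 0 60; 0 0 -0.4 0 0 0 60; 0.2 0.1 0 0 0 0 60; 0.2 0 0 0 0 0 60; 0 0 0 0 0 0 60'; python3 -c "
from h import *
print(pose().round(4)); T=pose();p,d=camera('wrist');np.savez('pics/end.npz',T=T,d=d,p=p);cv2.imwrite('pics/end.png',p[:,:,::-1]);print(abs(pose()-T).max())
p,d=camera('side');cv2.imwrite('pics/end_s.png',p[:,:,::-1])"
```

```text
clock: 43.85
position: [0.4268, -0.3348, 0.2352]
ee_rot: [0.677, 0.736, 0.0, 0.002]
ft_force: [-0.0, 0.1, -0.3]
grip_width: 0.701
[[-0.0836  0.9965  0.0036  0.4268]
 [ 0.9965  0.0836 -0.0031 -0.3348]
 [-0.0034  0.0033 -1.      0.2352]
 [ 0.      0.      0.      1.    ]]
0.0003931283869244573
```

View pics/end.png

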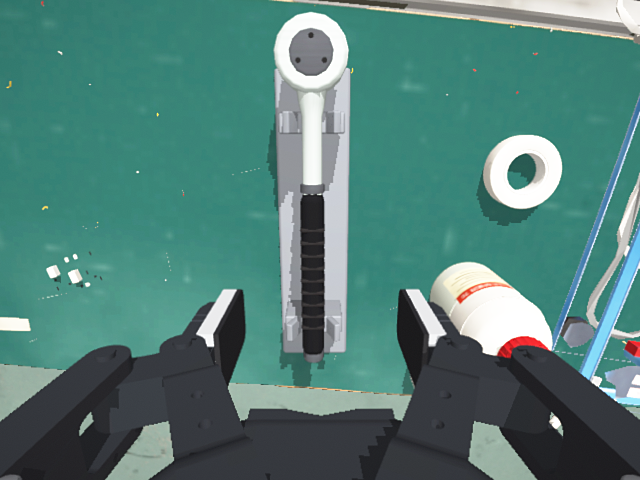

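View pics/end_s.png

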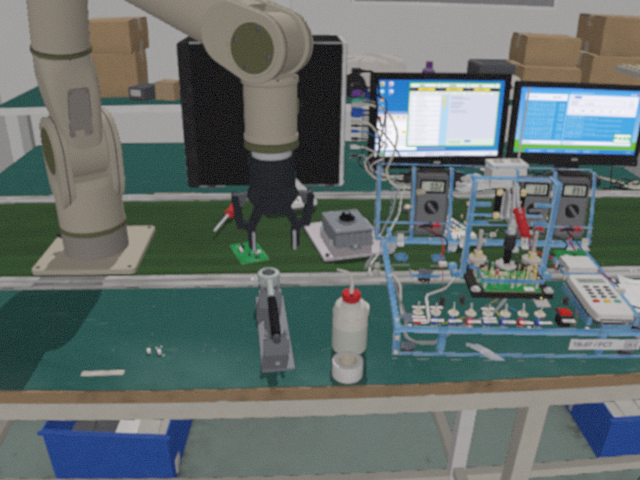

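The wrench lies in its rest again, and the bottle and tape haven't moved. I have time left, so I'll take a quick look at the plug to check its turn.

```bash
python3 -c "
from h import *
z=np.load('pics/end.npz');C=cam_T('wrist',z['T']);print(at_z('wrist',[(311.5,53)],.061,C),at_d('wrist',[(311,53)],[z['d'][53,311]],C))"
python3 -m crank '0.86 0.46 0 0 0 0 60; 0.87 0.46 0 0 0 0 60; 0.87 0.45 0 0 0 0 60; 0.87 0.45 0 0 0 0 60; 0.87 0.45 0 0 0 0 60; 0.87 0.45 0 0 0 0 60; 0.87 0.45 0 0 0 0 60; 0.87 0.44 0 0 0 0 60; 0.7 0.4 0 0 0 0 60; 0.4 0.3 0 0 0 0 60'; python3 -c "
from h import *
plan([.5955,.045,.22],np.radians(94.7),14)"
```

```text
[[ 0.41253244 -0.2239384   0.061     ]] [[ 0.41223054 -0.22390649  0.06068498]]
clock: 44.95
position: [0.5732, 0.0054, 0.2254]
ee_rot: [0.682, 0.732, -0.003, -0.003]
ft_force: [-0.6, 0.4, 0.4]
grip_width: 0.702
dist mm [22.3 39.6 -5.4] rot deg [-0.51 -0.04 -0.64] rows 2
0.47 0.31 0.06 -0.03 -0.00 -0.04
0.47 0.32 0.07 -0.03 -0.00 -0.04
```

Head is back at (0.4125, −0.2239), against (0.4122, −0.2231) before.

```bash

python3 -m crank '0.4 0.25 0 0 0 0 60; 0.3 0.2 0 0 0 0 60; 0 0 0 0 0 0 60; 0 0 0 0 0 0 60; 0 0 0 0 0 0 60; 0 0 0 0 0 0 60; 0 0 0 0 0 0 60; 0 0 0 0 0 0 60; 0 0 0 0 0 0 60; 0 0 0 0 0 0 60'; python3 -c "
from h import *
T=pose();p,d=camera('wrist');np.savez('pics/plug4.npz',T=T,d=d,p=p);print(T.round(4))
u=proj('wrist',[.595,.0443,.064],cam_T('wrist',T))[0].astype(int);print(u)
c=p[u[1]-50:u[1]+50,u[0]-70:u[0]+70,::-1].astype(float); c=np.clip(c*4,0,255).astype(np.uint8)
cv2.imwrite('pics/plug4c.png',cv2.resize(c,None,fx=5.7,fy=5.7,interpolation=cv2.INTER_CUBIC))"
```

```text
clock: 45.95
position: [0.5889, 0.0335, 0.2219]
ee_rot: [0.682, 0.731, -0.005, -0.005]
ft_force: [0.0, 0.2, -0.4]
grip_width: 0.704
[[-6.910e-02  9.975e-01 -1.410e-02  5.889e-01]
 [ 9.976e-01  6.910e-02 -5.000e-04  3.350e-02]
 [ 4.000e-04 -1.410e-02 -9.999e-01  2.219e-01]
 [ 0.000e+00  0.000e+00  0.000e+00  1.000e+00]]
[335 228]
```

View pics/plug4c.png

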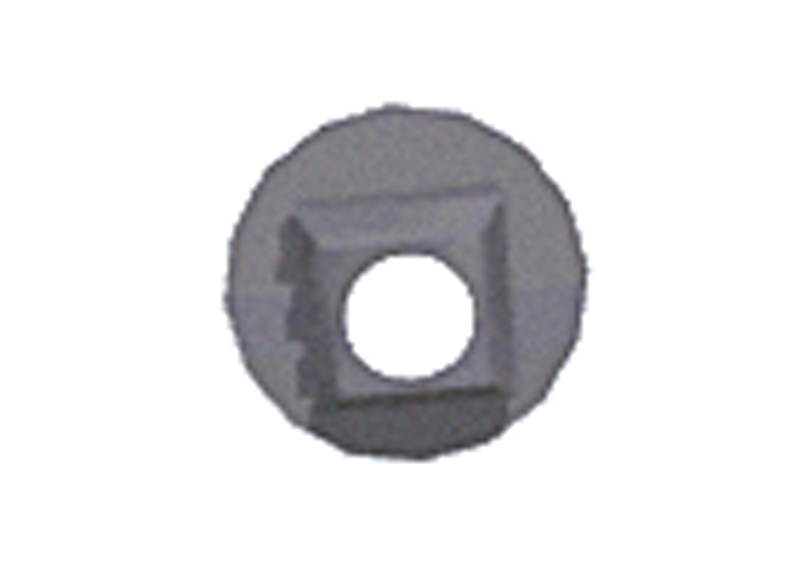

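```bash
python3 -c "
from h import *
z=np.load('pics/plug4.npz');C=cam_T('wrist',z['T'])
def ang(a,b,zz):
  q=at_z('wrist',np.array([a,b])/5.7+[265,178],zz,C);d=q[1]-q[0];return (np.degrees(np.arctan2(d[1],d[0]))%90).round(2),np.linalg.norm(d).round(4)
print(ang((300,216),(503,190),.067),ang((335,404),(498,391),.072),ang((503,190),(513,400),.067),ang((318,248),(337,400),.072),ang((488,232),(497,388),.072))
z=np.load('pics/plug3.npz');C=cam_T('wrist',z['T'])
def ang(a,b,zz):
  q=at_z('wrist',np.array([a,b])/5.7+[250,200],zz,C);d=q[1]-q[0];return (np.degrees(np.arctan2(d[1],d[0]))%90).round(2),np.linalg.norm(d).round(4)
P=[(424,212),(540,387),(381,488),(253,340)]
print(*[ang(P[i],P[(i+1)%4],.067) for i in range(4)])
"
```

```text
(np.float64(11.54), np.float64(0.0214)) (np.float64(8.92), np.float64(0.0171)) (np.float64(7.88), np.float64(0.0229)) (np.float64(10.88), np.float64(0.0164)) (np.float64(8.33), np.float64(0.0167))
(np.float64(37.38), np.float64(0.0228)) (np.float64(38.95), np.float64(0.0204)) (np.float64(43.44), np.float64(0.0214)) (np.float64(42.53), np.float64(0.0227))
```

```bash
python3 -c "
from h import *
p,d=camera('top');cv2.imwrite('pics/fin_t.png',p[:,:,::-1]);print(get_obs()['clock'],get_obs()['ft_force'])"
```

```text
46.05 [0.16437538 0.2732017  0.24410642]
```

View pics/fin_t.png

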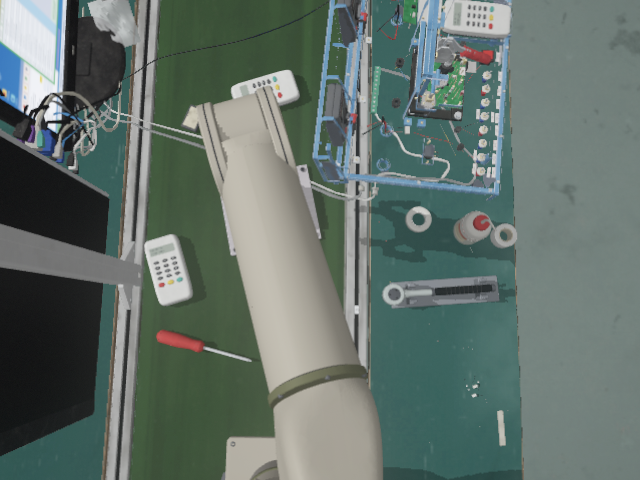

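The terminals (165,270) and (265,90), the tape rolls (418,219) and (504,236), the bottle (472,228) and the wrench (394,293) are all where they were at the start. Handing in.

```bash
python3 -c "
from workcell import *
print(hand_in())"
```

```text
the job is handed in; nothing more can be done
None
```

I tightened the plug clockwise until the wrench clicked, lifted the wrench off and laid it back in its rest. I handed in at about 46 s of the 72 s allowed.

- **Plug turn:** pictures before and after show it turned from about 40.5° to 9.5°. That is 0.54 rad, give or take 2°, near the top of the stated range.
- **Click:** torque noise was about 0.1 N m, so the drop alone did not prove the click. I backed the handle off twice to check. The torque followed the same unloading curve each time, so the plug had stopped turning and the clutch had broken over. These checks meant I did not stop at the very first instant of the click. I backed off, then went forward again to a point about 1.6° past where I first paused.
- **Break-over:** I put it at 3–4°, and at most about 6° (0.10 rad), against the 0.15 rad limit.
- **A check that disagreed:** the plug picture, taken with the socket's nominal play, would allow up to about 9° (0.16 rad) of break-over, before any flex. The torque readings don't support that, but the difference of a few degrees is unresolved.
- **Lift-off:** I centred the socket in its free play first, and the torque was back to its no-load level. The plug's final angle fits its not having been turned back.
- **Wrench:** its head came back within 1 mm of where it lay.
- **Bystanders:** the terminals, tape rolls and bottle look unmoved, and the gripper touched nothing at hand-in.

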